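# Re-set bisque ware onto matching kiln bats

## Robot

A 7-joint arm with a two-finger parallel gripper is mounted at the origin on the work surface; the furniture and walls round the work are solid. World frame = base frame: x ahead of the robot, y to its left, z up, the work surface at z = 0. Lengths are in mm, angles in rad, forces in N, time in s.
With the tool pointing down it reaches from about 400 to 875 mm from the base axis. Payload 4.4 kg.
Tool frame: the origin (TCP) lies on the mounting face of the last link; the fingertips stand 173 mm ahead of it and the grasp point (between the pads) lies 155 mm ahead of it (robot.tcp_to_tips is the distance from the TCP to the fingertips, in mm); z points along the fingers, y is the direction in which the jaws open and shut (so a half turn about z gives the same grasp; the last joint's range is limited). The gripper opens to 85 mm and grips with 20 to 120 N. Pads are 22 mm wide; open, the fingers measure 114 mm over their backs; the gripper's body (76 mm by 85 mm) begins 54 mm behind the grasp point. The pads swing forward as they close: fully open they stand 13 mm farther back than shut.
Start: joints at [1.063, 0.628, 0.038, 1.517, -0.027, 0.996, -0.02], TCP at [277.941, -587.592, 404.713] pointing down, gripper open.
Joint ranges: [-3.06, 3.06], [-0.37, 2.12], [-1.25, 1.32], [0.18, 2.47], [-1.1, 4.24], [0.23, 1.98], [-2.94, 2.94]. Speed limits (rad/s): [2.57, 2.57, 3.14, 3.14, 3.14, 3.14, 3.14].

## Interface

Orientations are given as a unit quaternion [w, x, y, z].
In Python, from station import robot gives the robot as it stands.
- The arm moves only by the tool send_rows, never from a script. Its argument "commands" is one flat list of numbers, 6 for each row, row after row: the shift along the tool's x, y, z in mm, then the turn, a rotation vector about the tool's x, y, z in degrees. A call has 1 to 20 rows; each row shifts and turns the pose as measured when the row begins, along the tool's axes as they then stand; what a row does not reach is not made up. A row lasts 1/12 s, in which the tool goes at most 41.7 mm and 7.16 degrees, less where a joint would pass 70% of its speed; a pose out of reach is approached as far as the arm can. A call with a gripper value outside its range is refused whole. "fingers" is the gripper command: -1 is fully open, 1 is shut, values between are in proportion, set as the call begins (left out, the last holds). The fingers move at their own pace and stop on an object; "squeeze" is the grip in N (left out, the last holds). Time passes only in rows, so rows that do not move let the fingers close. It gives the time, the measured TCP pose, the force and the opening at its end, in the units of the state.
- robot.get_state(): the state, without advancing time (a new reading comes with each control period).
- robot.capture(name): name is "side" or "top"; returns (picture, depth): 420x560x3 uint8, red, green, blue; 420x560 float32, mm along the optical axis (not along the pixel's ray), 0 where there is no reading.
- robot.camera_info(name): a dict with "vertical_fov" (degrees; the focal length in pixels is half the picture's height over the tangent of half this angle, whatever the lens; pixels are square), "cx", "cy" (the principal point, pixels), "k1" (the pictures are not rectified: a ray, as slopes to the right and down, at radius r is drawn at 1 + k1 r^2 times it, then the intrinsics apply), "origin" and "orientation" of the camera in the world. Camera axes: x right, y up, looking along -z (the intrinsics and any distortion apply to the point x, -y, -z); pixel columns grow to the right and rows downward; lengths in mm; the calibration is good to about 2 mm. A picture is of the moment at which its call begins. camera_info takes no time and is no camera call.
- robot.sign_off(): hands the job in, once; it reports no verdict.
The state is a dict: "t": time; "qpos": joint angles; "joint_velocities": joint speeds; "effort": joint torques, N m; "position": TCP position; "orientation": TCP orientation; "ft_force": force on the tool from outside, world axes, zero at the start; "wrist_torque": the same for the moment, N m; "finger_gap": opening from 0.0 (shut) to 1.0 (fully open).
Only numpy, scipy, OpenCV 4.12 (cv2) and the standard library are available. Lean on these libraries where they do the work, as an engineer would, in place of code of your own. Each camera call takes 0.05 s, during which the arm holds its last target.

## Task

Three bisque pieces stand on the wrong kiln bats: move each onto the bat of its own shape (the round vase on the round bat, the square beaker on the square bat, the long trough on the oblong bat), centred and with its sides square to the bat's. Their places are taken, so first set one piece down on the empty six-sided bat and let go of it, and take it on when its own bat is free. The bisque is brittle, so set every piece down upright without dropping it or tipping it over, and leave the small glaze pot and the needle tool where they are.

Things in the scene. Friction and masses are not known exactly. Their poses are not given: they have to be found in the camera images.
- bud_vase: Cream bisque bud vase, round, open at the top, 67 mm across at its widest (foot 54 mm), 66 mm tall, rigid, about 0.11 kg. Origin at the centre of its underside, z up along its axis. Starts standing on the square bat. Grasp it across its body, about 35 to 40 mm above the foot.
- beaker: Cream bisque beaker of square plan, open at the top, 54 x 54 mm, 80 mm tall, walls 6 mm, rigid, about 0.16 kg. Origin at the centre of its underside, x and y square to its sides, z up. Starts standing on the oblong bat. Grasp it across any pair of its parallel sides.
- trough: Cream bisque trough planter, open at the top, 100 mm long (its x) by 44 mm wide (its y), 46 mm tall, walls 6 mm, rigid, about 0.16 kg. Origin at the centre of its underside, z up. Starts standing on the round bat, which is shorter than it. Grasp it across its 44 mm width.
- bat_round: Round kiln bat, 84 mm in diameter, dark grey refractory, 10 mm thick, fixed to the table. Origin at the centre of its underside, z up, so its top face is at z = +0.010 m. Home of the vase.
- bat_square: Square kiln bat, 76 x 76 mm, dark grey refractory, 10 mm thick, fixed to the table. Origin at the centre of its underside, z up, so its top face is at z = +0.010 m. x and y square to its sides. Home of the beaker.
- bat_oblong: Oblong kiln bat, 124 mm (its x) by 64 mm (its y), dark grey refractory, 10 mm thick, fixed to the table. Origin at the centre of its underside, z up, so its top face is at z = +0.010 m. Home of the trough, whose long side lies along the bat's long side.
- bat_hex: Six-sided kiln bat, 100 mm across its flats, dark grey refractory, 10 mm thick, fixed to the table. Origin at the centre of its underside, z up, so its top face is at z = +0.010 m. Empty at the start: the free spot.
- glaze_pot: Bystander: small glaze pot with a black cap, 48 mm in diameter, 53 mm tall, to the robot's right of the bats. Origin at the centre of its underside.
- needle_tool: Bystander: needle tool with a wooden handle, 176 mm long (its y), 13 mm thick, lying on the table between the near and the far bats. Origin at the middle of its length, on its underside.

How it is judged:
By the outcome, as a careful person would: the job done as asked, in the order asked, and still so for the second after the job is handed in, with the robot touching nothing.
It also fails if it takes over 102 s, if anything falls off the work surface, if the arm or the gripper's body presses on something with over 40 N, if the wrist force passes 120 N, or if a joint passes its speed limit or range.

## Working session

There is one attempt and no reset: what is moved stays moved. The work goes in short steps, Python scripts to look and compute and a tool call to move; the robot and the scene stay as the last step left them, time stands still between calls to the robot, and variables do not carry over. Pictures are saved under pics/ and viewed, and the job is handed in when it is done.

Besides the shell and the picture viewer there is one more tool, called after "Call:" as a command line: name --argument value ..., lists and objects as JSON in quotes. send_rows: Moves the arm, as the interface text tells. Its arguments: {"type":"object","properties":{"commands":{"type":"array"},"fingers":{"type":"number"},"squeeze":{"type":"number"}},"required":["commands"]}

```bash
ls; mkdir -p pics; python3 - <<'E'
from station import robot
import cv2,numpy as np
for n in("top","side"):
    im,d=robot.capture(n); cv2.imwrite(f"pics/{n}0.png",im[:,:,::-1]); np.save(f"pics/{n}0.npy",d); print(n,robot.camera_info(n))
print(robot.get_state())
E
```

```text
pics
top {'vertical_fov': 42.11180649799739, 'cx': 275.5440285333653, 'cy': 210.72344070613406, 'k1': -0.21376499885635644, 'origin': array([ 446.11057373, -150.86823601, 1070.77991418]), 'orientation': array([-0.70389473, -0.03210336,  0.05254692,  0.70763013])}
side {'vertical_fov': 47.572621278611365, 'cx': 274.15265605518437, 'cy': 206.42066057341702, 'k1': -0.07415161811985618, 'origin': array([168.82992048, 521.81853559, 559.64033745]), 'orientation': array([-0.21522519, -0.12832141,  0.45541401,  0.85428907])}
{'t': 0.1, 'qpos': array([ 1.06319219,  0.62928792,  0.03844318,  1.51826352, -0.02697469,
        0.99633451, -0.019964  ]), 'joint_velocities': array([-0.00050032, -0.00079976,  0.00136095, -0.00225718, -0.0003741 ,
       -0.00226887,  0.00170521]), 'effort': array([ 3.11175427e-03, -5.64540446e+01,  1.23060599e+00, -1.93975908e+01,
        1.13527876e-02,  5.37144791e-03,  3.59826447e-05]), 'position': array([ 277.83533194, -587.33480829,  403.85998607]), 'orientation': array([-8.61447998e-04,  9.75694206e-01,  2.19134725e-01, -2.14126749e-04]), 'ft_force': array([ 0.52162937,  0.19289928, -0.68862241]), 'wrist_torque': array([-0.00721198,  0.03058947,  0.01390231]), 'finger_gap': 1.0047380502974612}
```

View pics/top0.png

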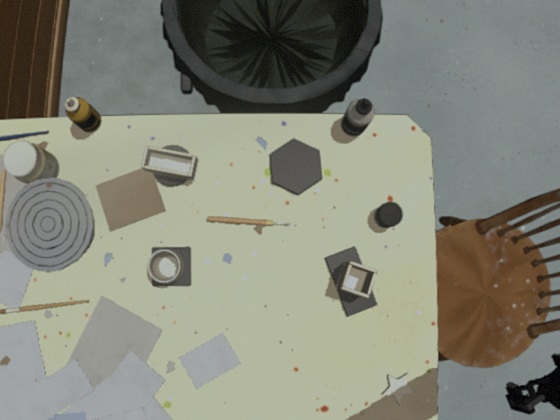

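View pics/side0.png

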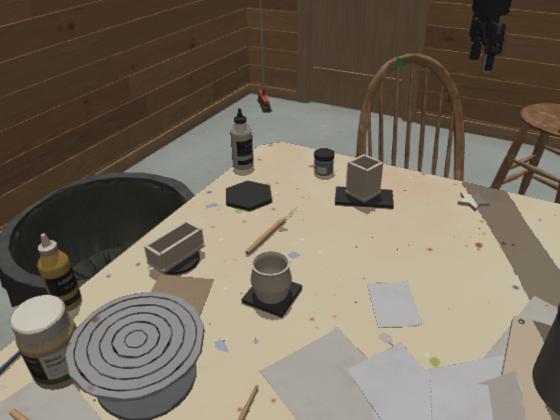

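The top view shows the vase on the square bat at about (170,266), the trough on the round bat at (171,165) and the beaker on the oblong bat at (350,281). The empty hex bat is at (296,166), the pot at (388,215) and the needle at (250,221). Next I'll write helpers and take enlarged crops.

```bash
cat > h.py <<'E'
import numpy as np,cv2
from scipy.spatial.transform import Rotation as R
from station import robot
class Cam:
    def __init__(s,n):
        i=robot.camera_info(n); s.f=210/np.tan(np.radians(i["vertical_fov"])/2)
        s.K=np.array([[s.f,0,i["cx"]],[0,s.f,i["cy"]],[0,0,1]]); s.D=np.array([i["k1"],0,0,0,0.])
        s.o=np.array(i["origin"]); q=i["orientation"]; s.M=R.from_quat([q[1],q[2],q[3],q[0]]).as_matrix()@np.diag([1,-1,-1.])
    def ray(s,px):
        p=cv2.undistortPoints(np.array(px,float).reshape(-1,1,2),s.K,s.D,None,None).reshape(-1,2)
        return np.c_[p,np.ones(len(p))]@s.M.T
    def on(s,px,z):
        r=s.ray(px); return s.o+r*((z-s.o[2])/r[:,2])[:,None]
    def dep(s,px,d): return s.o+s.ray(px)*np.array(d,float).reshape(-1,1)
    def proj(s,P):
        c=(np.array(P,float).reshape(-1,3)-s.o)@s.M
        return cv2.projectPoints(c,np.zeros(3),np.zeros(3),s.K,s.D)[0].reshape(-1,2)
    def cloud(s,d):
        v,u=np.mgrid[0:420,0:560]; return s.dep(np.c_[u.ravel(),v.ravel()],d.ravel()).reshape(420,560,3)
def crop(im,x0,y0,x1,y1,k,name):
    c=cv2.resize(im[y0:y1,x0:x1],None,fx=k,fy=k,interpolation=cv2.INTER_CUBIC); cv2.imwrite(name,c)
E
python3 - <<'E'
from h import *
im=cv2.imread("pics/top0.png");d=np.load("pics/top0.npy")
a=[cv2.resize(im[y:y+80,x:x+80],None,fx=4.5,fy=4.5,interpolation=cv2.INTER_CUBIC) for x,y in((130,125),(256,126),(130,226),(310,240))]
out=np.vstack([np.hstack(a[:2]),np.hstack(a[2:])]); out=cv2.resize(out,(600,600));cv2.imwrite("pics/c0.png",out)
c=Cam("top");P=c.cloud(d)
for n,(u,v) in dict(table=(230,190),hex=(296,166),pot=(388,215),trough=(150,160),vasein=(166,266),beakin=(357,282),sqbat=(188,283),obl=(340,262)).items(): print(n,P[v,u].round(1),d[v,u])
E
```

```text
table [617.1 -92.   -2.4] 1083.7839
hex [ 662.9 -223.3   10.6] 1080.1627
pot [ 559.5 -395.1   54. ] 1029.7511
trough [674.3  65.7  20.5] 1063.2372
vasein [466.1  31.2  14.4] 1045.458
beakin [ 433.1 -337.9   23.4] 1043.364
sqbat [433.3 -11.6  12.2] 1044.9192
obl [ 472.4 -307.1   11.4] 1059.0219
```

View pics/c0.png

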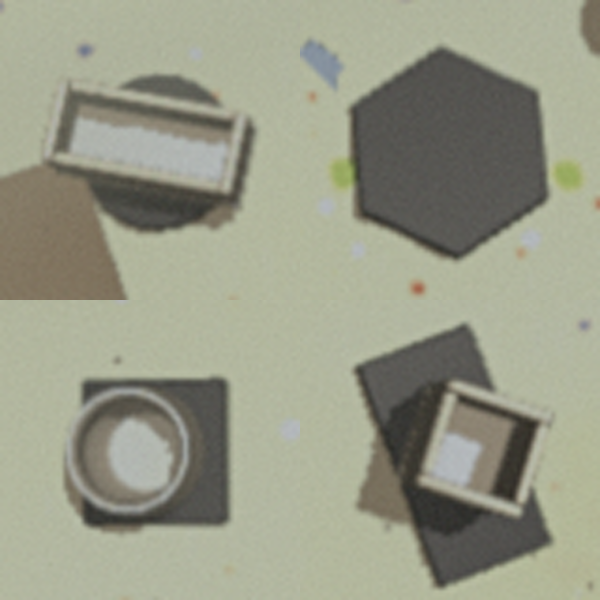

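```bash
cat > fit0.py <<'E'
from h import *
from scipy.optimize import least_squares
c=Cam("top")
def px(L,q):
    x0,y0={0:(130,125),1:(256,126),2:(130,226),3:(310,240)}[q]
    ox,oy=(q%2)*300,(q//2)*300
    return [((u-ox+.5)/3.75-.5+x0,(v-oy+.5)/3.75-.5+y0) for u,v in L]
def fit(name,L,q,z,model,th0):
    p=np.array(px(L,q)); w=c.on(p,z)[:,:2]; m=np.array(model,float)
    def res(t):
        C,S=np.cos(t[2]),np.sin(t[2]); return (w-(m@np.array([[C,S],[-S,C]])+t[:2])).ravel()
    best=min((least_squares(res,[*w.mean(0),a]) for a in np.arange(0,6.3,.35)),key=lambda r:r.cost)
    print(name,best.x[:2].round(1),"yaw deg",np.degrees(best.x[2]).round(1)%360,"rms",np.sqrt(2*best.cost/len(w)).round(2)); return best.x
# corners ordered clockwise in image == clockwise in world seen from above
rect=lambda a,b:[(a/2,b/2),(a/2,-b/2),(-a/2,-b/2),(-a/2,b/2)]
if __name__=="__main__":
    fit("trough",[(45,158),(66,79),(250,117),(232,194)],0,56,[(-50,-22),(-50,22),(50,22),(50,-22)],0)
    fit("hex",[(442,47),(538,92),(548,198),(457,258),(362,212),(351,106)],1,10,[(57.735*np.cos(-a),57.735*np.sin(-a)) for a in np.arange(6)*np.pi/3],0)
    fit("square",[(83,380),(227,378),(228,524),(83,525)],2,10,rect(76,76),0)
    fit("oblong",[(356,368),(467,324),(551,543),(440,586)],3,10,[(62,32),(62,-32),(-62,-32),(-62,32)],0)
    fit("beaker",[(452,380),(552,412),(521,515),(416,482)],3,90,rect(54,54),0)
    print("vase rim",c.on(px([(129,451),(190,451),(68,451),(129,390),(129,513)],2),76).round(1))
    # round bat
    w=c.on(px([(125,90),(145,77),(160,74),(190,80),(215,98),(110,215),(130,227),(155,232),(185,225),(203,214)],0),10)[:,:2]
    r=least_squares(lambda t:np.hypot(*(w-t[:2]).T)-t[2],[*w.mean(0),42]);print("round",r.x.round(1),r.fun.round(1))
E
python3 fit0.py
```

```text
trough [664.1  21.6] yaw deg 258.0 rms 1.74
hex [ 662.9 -222.5] yaw deg 4.1 rms 0.82
square [466.   22.3] yaw deg 0.6999999999999886 rms 0.28
oblong [ 435.  -327.8] yaw deg 20.399999999999977 rms 1.19
beaker [ 439.4 -329.9] yaw deg 341.2 rms 1.38
vase rim [[465.1  24.2  76. ]
 [465.1  -5.8  76. ]
 [465.   54.4  76. ]
 [494.8  24.5  76. ]
 [435.   24.   76. ]]
round [665.2  22.9  41.8] [-2.3  0.6  1.2  0.7 -0.2  0.2  0.6  0.7 -0.4 -1. ]
```

```bash
cat > ref.py <<'E'
from h import *
from scipy.optimize import minimize
def rect(a,b,n=40):
    p=np.array([(a/2,b/2),(a/2,-b/2),(-a/2,-b/2),(-a/2,b/2),(a/2,b/2)]);return dens(p,n)
def dens(p,n=40): 
    p=np.array(p,float);return np.vstack([p[i]+(p[i+1]-p[i])*np.linspace(0.03,.97,n)[:,None] for i in range(len(p)-1)])
circ=lambda r:np.array([(r*np.cos(a),r*np.sin(a)) for a in np.linspace(0,2*np.pi,160,endpoint=False)])
hexa=dens([(57.735*np.cos(a),57.735*np.sin(a)) for a in np.arange(7)*np.pi/3])
SH=dict(trough=([rect(100,44),rect(88,32)],56),beaker=([rect(54,54),rect(42,42)],90),round=([circ(42)],10),square=([rect(76,76)],10),oblong=([rect(124,64)],10),hex=([hexa],10))
def W(m,t,z):
    C,S=np.cos(t[2]),np.sin(t[2]); return np.c_[m@np.array([[C,S],[-S,C]])+t[:2],np.full(len(m),z)]
def refine(c,im,name,t0):
    ms,z=SH[name]; g=cv2.GaussianBlur(cv2.cvtColor(im,cv2.COLOR_BGR2GRAY).astype(np.float32),(0,0),.7)
    def samp(p): return cv2.remap(g,p[:,0].astype(np.float32).reshape(-1,1),p[:,1].astype(np.float32).reshape(-1,1),cv2.INTER_LINEAR).ravel()
    def cost(t):
        s=0
        for k,m in enumerate(ms):
            e=1.2; n=m/np.linalg.norm(m,axis=1)[:,None]
            di=samp(c.proj(W(m+n*e,t,z)))-samp(c.proj(W(m-n*e,t,z)))
            s-=np.mean(np.clip(di if (len(ms)==1) else np.abs(di),0,45))
        return s
    t0=np.array(t0,float)
    best=min((minimize(cost,t0+np.array([a,b,g]),method="Nelder-Mead",options=dict(initial_simplex=t0+np.array([a,b,g])+np.array([[0,0,0],[2,0,0],[0,2,0],[0,0,.05]]))) for a in(-2,0,2) for b in(-2,0,2) for g in (-.03,.03)),key=lambda r:r.fun)
    return best.x,best.fun
def draw(c,im,items,k,box,fn):
    x0,y0,x1,y1=box; o=cv2.resize(im[y0:y1,x0:x1],None,fx=k,fy=k,interpolation=cv2.INTER_CUBIC)
    for m,z,t in items:
        for u,v in c.proj(W(m,t,z)): cv2.circle(o,(int(round((u+.5-x0)*k-.5)),int(round((v+.5-y0)*k-.5))),0,(0,0,255),-1)
    cv2.imwrite(fn,o)
E
python3 - <<'E'
from ref import *
im=cv2.imread("pics/top0.png");c=Cam("top");s=Cam("side");im2=cv2.imread("pics/side0.png")
G=dict(trough=(664.1,21.6,np.radians(258)),hex=(662.9,-222.5,np.radians(4)),square=(466,22.3,.012),oblong=(435,-327.8,np.radians(20.4)),beaker=(439.4,-329.9,np.radians(-18.8)),round=(665,22.9,0))
T={}
for n,t in G.items():
    T[n],f=refine(c,im,n,t); print(n,T[n][:2].round(1),np.degrees(T[n][2]).round(1),round(f,1))
it=[(m,SH[n][1],T[n]) for n in T for m in SH[n][0]]+[(circ(27),10,(465.1,24.2,0)),(circ(31),76,(465.1,24.2,0))]
draw(c,im,it,2.8,(120,120,400,330),"pics/ov1.png"); draw(s,im2,it,2,(130,130,430,330),"pics/ov2.png")
E
```

```text
trough [663.9  17.9] 258.6 -49.8
hex [ 662.3 -221.7] 3.9 -39.0
square [466.1  22.1] 0.4 -35.1
oblong [ 435.  -327.1] 20.0 -32.9
beaker [ 439.2 -329.9] -19.3 -58.4
round [665.4  23.3] 0.3 -20.5
```

View pics/ov1.png

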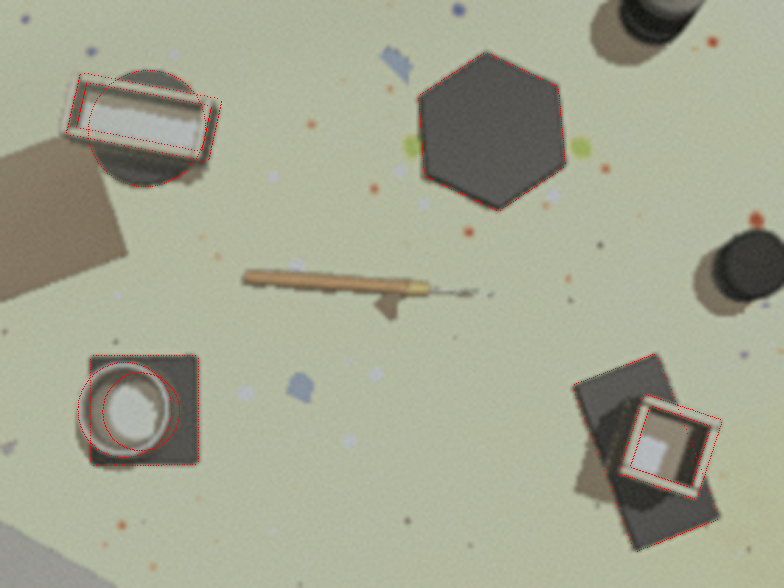

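View pics/ov2.png

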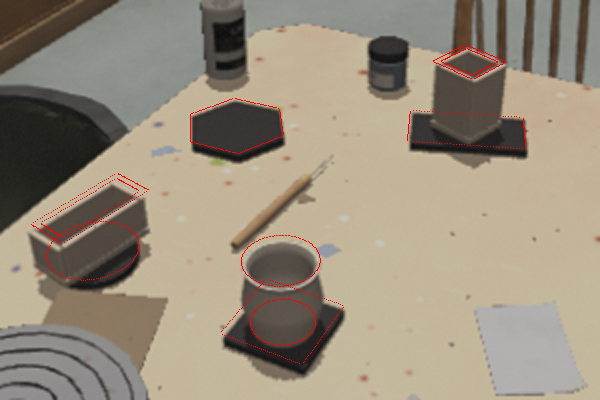

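```bash
python3 - <<'E'
from ref import *
im=cv2.imread("pics/top0.png");c=Cam("top")
t=(664.3,22,np.radians(258.5))
draw(c,im,[],10,(137,138,207,192),"pics/t1.png")
draw(c,im,[(m,56,t) for m in SH["trough"][0]],10,(137,138,207,192),"pics/t2.png")
E
```

```text
(no output)
```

View pics/t2.png

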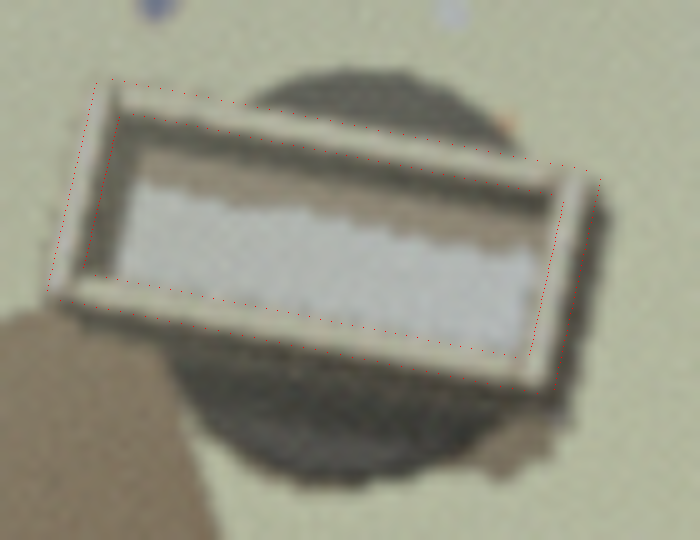

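The top-view overlay fits within about 1 mm. The exception is the trough, which I've set to (664.3, 23) with its long axis at 79.6° from the zoomed crop. I'll turn the tool to align with the world axes and start moving.

Call:
send_rows --commands '[0, 0, 0, 0, 0, 5, 0, 0, 0, 0, 0, 5, 0, 0, 0, 0, 0, 5, 0, 0, 0, 0, 0, 5, 0, 0, 0, 0, 0, 5.3]' --fingers -1 --squeeze 35

```text
t: 0.52
position: [277.1, -586.6, 401.1]
orientation: [-0.004, 1.0, -0.009, -0.001]
ft_force: [0.6, 0.1, 0.5]
finger_gap: 1.002
```

```bash
cat >> h.py <<'E'
def pose():
    s=robot.get_state(); q=s["orientation"]; r=R.from_quat([q[1],q[2],q[3],q[0]]); return s,np.array(s["position"]),r
def to(xyz,yaw=None):
    """report tool-frame shift to xyz (tcp) and rotvec deg to yaw (tool x heading, tool down)"""
    s,p,r=pose(); m=r.as_matrix()
    if yaw is None: yaw=np.degrees(np.arctan2(m[1,0],m[0,0]))
    g=R.from_euler("z",yaw,degrees=True)*R.from_quat([1,0,0,0])
    print("t",round(s["t"],2),"p",p.round(1),"yaw",np.degrees(np.arctan2(m[1,0],m[0,0])).round(2),"gap",round(s["finger_gap"],3),"F",np.round(s["ft_force"],1))
    print(" shift now-axes",(m.T@(np.array(xyz)-p)).round(1)," shift after-turn axes",(g.inv().apply(np.array(xyz)-p)).round(1)," turn",np.degrees((r.inv()*g).as_rotvec()).round(2))
E
python3 -c "
from h import *
to([465,24,300],0)"
```

```text
t 0.52 p [ 277.1 -586.6  401.1] yaw -1.05 gap 1.002 F [0.6 0.1 0.5]
 shift now-axes [ 177.  -613.2  104.9]  shift after-turn axes [ 187.9 -610.6  101.1]  turn [-0.4   0.15 -1.05]
```

Call:
send_rows --commands '[9.4, -30.5, 4, 0, 0, 0, 9.4, -30.5, 4, 0, 0, 0, 9.4, -30.5, 4, 0, 0, 0, 9.4, -30.5, 4, 0, 0, 0, 9.4, -30.5, 4, 0, 0, 0, 9.4, -30.5, 4, 0, 0, 0, 9.4, -30.5, 4, 0, 0, 0, 9.4, -30.5, 4, 0, 0, 0, 9.4, -30.5, 4, 0, 0, 0, 9.4, -30.5, 4, 0, 0, 0, 9.4, -30.5, 4, 0, 0, 0, 9.4, -30.5, 4, 0, 0, 0, 9.4, -30.5, 4, 0, 0, 0, 9.4, -30.5, 4, 0, 0, 0, 9.4, -30.5, 4, 0, 0, 0, 9.4, -30.5, 4, 0, 0, 0, 9.4, -30.5, 4, 0, 0, 0, 9.4, -30.5, 4, 0, 0, 0, 4, -15, 4, 0, 0, 0, 0, 0, 0, 0, 0, 0]'

```text
t: 2.18
position: [468.6, -0.8, 316.8]
orientation: [-0.003, 1.0, -0.014, -0.006]
ft_force: [0.3, -0.2, 0.3]
finger_gap: 0.998
```

```bash
python3 -c "
from h import *
to([465,24,300],0)
im,d=robot.capture('top');cv2.imwrite('pics/top1.png',im[:,:,::-1]);im,d=robot.capture('side');cv2.imwrite('pics/side1.png',im[:,:,::-1])
to([465,24,300],0)"
```

```text
t 2.18 p [468.6  -0.8 316.8] yaw -1.56 gap 0.998 F [ 0.3 -0.2  0.3]
 shift now-axes [ -4.1 -24.5  17. ]  shift after-turn axes [ -3.6 -24.8  16.8]  turn [-0.38  0.66 -1.56]
t 2.28 p [467.9  -4.2 317.3] yaw -1.8 gap 0.996 F [-0.2 -0.2  0. ]
 shift now-axes [ -3.6 -28.   17.5]  shift after-turn axes [ -2.9 -28.2  17.3]  turn [-0.28  0.67 -1.81]
```

View pics/side1.png

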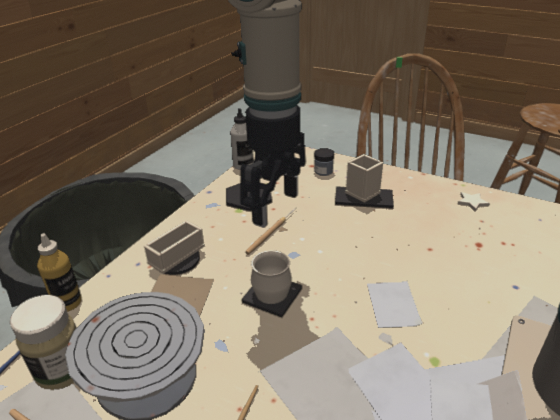

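View pics/top1.png

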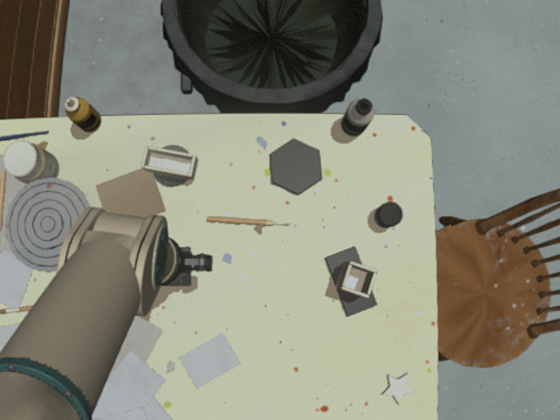

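The side view shows the open gripper just right of the vase. The fingertips are near (258,218) and (290,195), clear above it. I'll correct the pose, then descend.

Call:
send_rows --commands '[-1, -10, 6, -0.3, 0.6, -1.8, -1, -10, 6, 0, 0, 0, -1, -8, 5, 0, 0, 0, 0, 0, 0, 0, 0, 0]'

```text
t: 2.62
position: [464.0, 18.6, 300.4]
orientation: [0.002, 1.0, -0.005, -0.0]
ft_force: [0.4, 1.0, 0.1]
finger_gap: 0.999
```

```bash
python3 -c "
from h import *
s=Cam('side')
to([465,24,198],0)
im,d=robot.capture('side');cv2.imwrite('pics/side2.png',im[130:330,150:400,::-1].repeat(3,0).repeat(3,1)[:600])
p=pose()[1]; print(p, [ (s.proj([p[0],p[1]+o,p[2]-173+7])-[150,130])*3 for o in (-42.5,42.5)])"
```

```text
t 2.62 p [464.   18.6 300.4] yaw -0.63 gap 0.999 F [0.4 1.  0.1]
 shift now-axes [  1.   -5.8 102.3]  shift after-turn axes [  1.   -5.4 102.4]  turn [ 0.21  0.05 -0.63]
[464.20021709  17.72313499 300.72732951] [array([[403.74164638, 249.73669045]]), array([[321.34760697, 338.10247286]])]
```

View pics/side2.png

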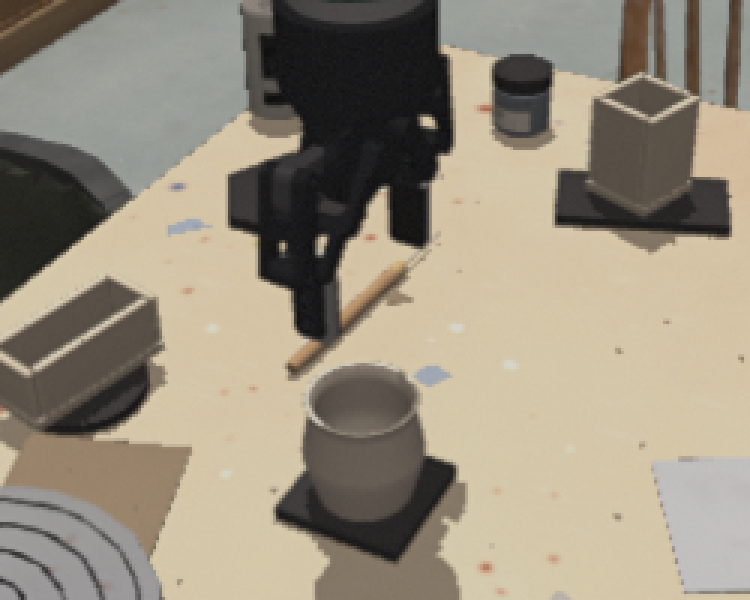

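Tips seen at about (318,338) and (410,245) in the crop match the predictions (321,338) and (404,250). Descending now.

Call:
send_rows --commands '[0.5, -4, 8, 0.2, 0, -0.6, 0.5, -2.5, 14, 0, 0, 0, 0, 0, 16, 0, 0, 0, 0, 0, 16, 0, 0, 0, 0, 0, 16, 0, 0, 0, 0, 0, 14, 0, 0, 0, 0, 0, 10, 0, 0, 0, 0, 0, 6, 0, 0, 0, 0, 0, 0, 0, 0, 0]'

```text
t: 3.42
position: [467.3, 19.1, 195.3]
orientation: [0.001, 1.0, -0.004, 0.002]
ft_force: [0.1, -1.0, 0.5]
finger_gap: 1.0
```

```bash
python3 -c "
from h import *
to([465,24,198],0)"
```

```text
t 3.42 p [467.3  19.1 195.3] yaw -0.51 gap 1.0 F [ 0.1 -1.   0.5]
 shift now-axes [-2.4 -4.8 -2.7]  shift after-turn axes [-2.3 -4.9 -2.7]  turn [ 0.08 -0.21 -0.51]
```

Call:
send_rows --commands '[-1.5, -3, -1.5, 0, -0.2, -0.5, -1, -2, -1, 0, 0, 0, 0, 0, 0, 0, 0, 0]'

```text
t: 3.67
position: [464.8, 23.5, 197.7]
orientation: [0.001, 1.0, -0.001, -0.0]
ft_force: [-0.6, -0.2, 0.7]
finger_gap: 1.0
```

```bash
python3 -c "
from h import *
to([465,24,198],0)"
```

```text
t 3.67 p [464.8  23.5 197.7] yaw -0.08 gap 1.0 F [-0.6 -0.2  0.7]
 shift now-axes [ 0.2 -0.5 -0.3]  shift after-turn axes [ 0.2 -0.5 -0.3]  turn [ 0.17  0.02 -0.08]
```

Positioned to within about 0.5 mm. Closing.

Call:
send_rows --commands '[0, 0, 0, 0, 0, 0, 0, 0, 0, 0, 0, 0, 0, 0, 0, 0, 0, 0, 0, 0, 0, 0, 0, 0, 0, 0, 0, 0, 0, 0, 0, 0, 0, 0, 0, 0]' --fingers 1 --squeeze 35

```text
t: 4.17
position: [465.5, 24.0, 200.4]
orientation: [0.001, 1.0, -0.0, 0.002]
ft_force: [-0.3, 0.1, -1.2]
finger_gap: 0.757
```

```bash
python3 -c "
from h import *
to([465,24,198],0)
im,d=robot.capture('side');cv2.imwrite('pics/side3.png',im[130:330,150:400,::-1].repeat(3,0).repeat(3,1)[:600])
"
```

```text
t 4.17 p [465.5  24.  200.4] yaw -0.01 gap 0.757 F [-0.3  0.1 -1.2]
 shift now-axes [-0.5 -0.   2.3]  shift after-turn axes [-0.5  0.   2.4]  turn [ 0.09 -0.27 -0.01]
```

View pics/side3.png

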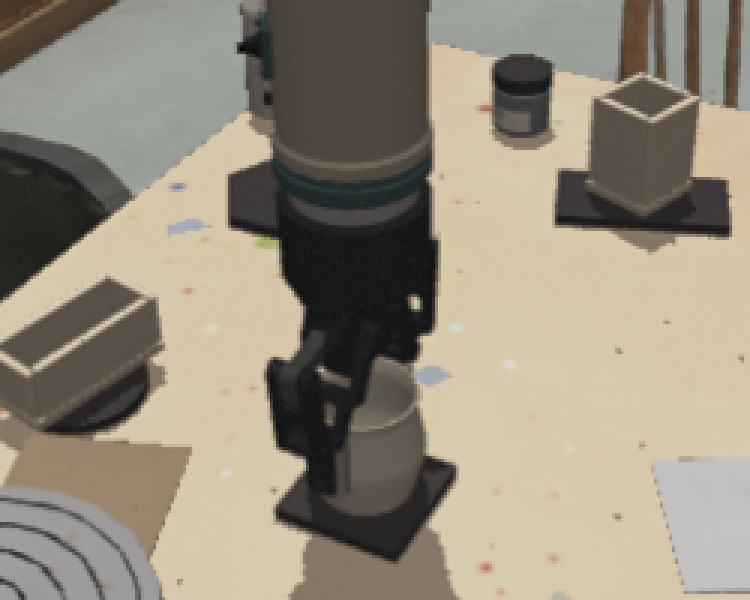

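Closed at gap 0.757 (64 mm), and the view shows the pads on the vase body. Lifting.

Call:
send_rows --commands '[0, 0, -5, 0, 0, 0, 0, 0, -10, 0, 0, 0, 0, 0, -14, 0, 0, 0, 0, 0, -14, 0, 0, 0, 0, 0, -14, 0, 0, 0, 0, 0, -8, 0, 0, 0, 5, 6, 0, 0, 0, 0, 12, 15, 0, 0, 0, 0, 20, 25, 0, 0, 0, 0, 20, 25, 0, 0, 0, 0, 20, 25, 0, 0, 0, 0, 20, 25, 0, 0, 0, 0, 20, 25, 0, 0, 0, 0, 20, 25, 0, 0, 0, 0, 20, 25, 0, 0, 0, 0, 20, 25, 0, 0, 0, 0, 15, 18, 0, 0, 0, 0, 6, 7, 0, 0, 0, 0, 0, 0, 0, 0, 0, 0]'

```text
t: 5.8
position: [670.0, -239.2, 265.9]
orientation: [0.002, 1.0, 0.002, -0.002]
ft_force: [0.1, 0.4, -0.4]
finger_gap: 0.758
```

```bash
python3 -c "
from h import *
to([662.3,-221.7,202],0)
im,d=robot.capture('side');cv2.imwrite('pics/side4.png',im[60:260,150:400,::-1].repeat(3,0).repeat(3,1)[:600])
to([662.3,-221.7,202],0)
"
```

```text
t 5.8 p [ 670.  -239.2  265.9] yaw 0.21 gap 0.758 F [ 0.1  0.4 -0.4]
 shift now-axes [ -7.4 -17.8  63.8]  shift after-turn axes [ -7.7 -17.5  63.9]  turn [0.25 0.24 0.21]
t 5.85 p [ 669.2 -238.6  265.6] yaw 0.21 gap 0.758 F [-0.5 -1.  -0.9]
 shift now-axes [ -6.5 -17.2  63.6]  shift after-turn axes [ -6.9 -16.9  63.6]  turn [0.22 0.31 0.21]
```

View pics/side4.png

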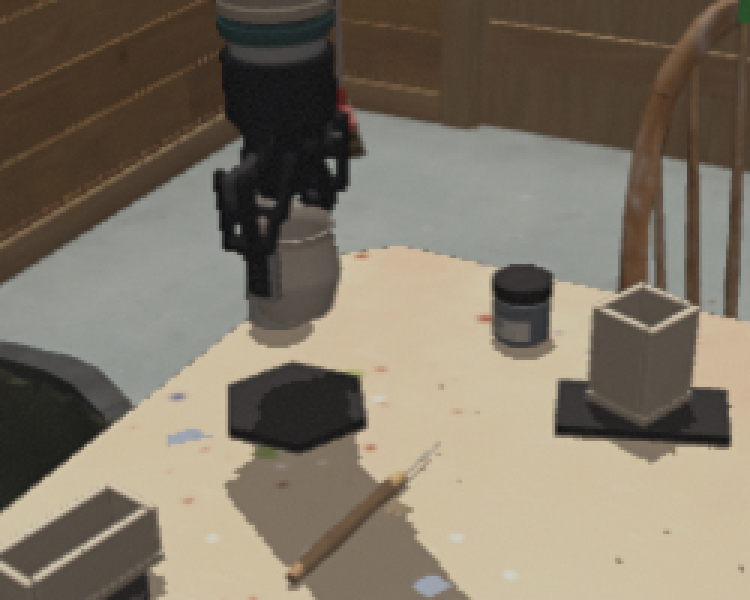

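The vase is held upright. It overshot slightly, so I'll correct that and lower it most of the way.

Call:
send_rows --commands '[-3, -9, 6, 0.2, 0.3, 0.2, -3, -8, 12, 0, 0, 0, 0, 0, 12, 0, 0, 0, 0, 0, 10, 0, 0, 0, 0, 0, 8, 0, 0, 0, 0, 0, 6, 0, 0, 0, 0, 0, 0, 0, 0, 0]'

```text
t: 6.43
position: [660.0, -218.3, 206.3]
orientation: [-0.002, 1.0, 0.001, -0.003]
ft_force: [-0.8, -0.0, -0.7]
finger_gap: 0.753
```

```bash
python3 -c "
from h import *
to([662.3,-221.7,201],0)
im,d=robot.capture('side');cv2.imwrite('pics/side5.png',im[130:270,190:300,::-1].repeat(4,0).repeat(4,1)[:600])
to([662.3,-221.7,201],0)
"
```

```text
t 6.43 p [ 660.  -218.3  206.3] yaw 0.11 gap 0.753 F [-0.8 -0.  -0.7]
 shift now-axes [2.3 3.4 5.3]  shift after-turn axes [2.3 3.4 5.3]  turn [-0.22  0.34  0.11]
t 6.48 p [ 660.2 -218.5  206.9] yaw 0.1 gap 0.757 F [-0.8  0.3 -1.1]
 shift now-axes [2.2 3.3 5.8]  shift after-turn axes [2.1 3.2 5.9]  turn [-0.21  0.31  0.1 ]
```

View pics/side5.png

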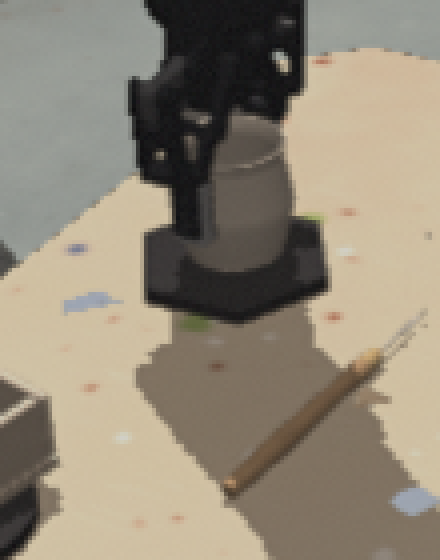

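Call:
send_rows --commands '[1, 1.5, 1.5, -0.2, 0.3, 0, 1, 1.5, 1.5, 0, 0, 0, 0, 0, 1, 0, 0, 0]'

```text
t: 6.73
position: [663.1, -222.6, 203.7]
orientation: [0.001, 1.0, 0.001, 0.001]
ft_force: [-0.8, -0.7, -1.1]
finger_gap: 0.758
```

Call:
send_rows --commands '[0, 0, 1, 0, 0, 0, 0, 0, 1, 0, 0, 0]'

```text
t: 6.9
position: [663.5, -223.3, 202.4]
orientation: [0.001, 1.0, 0.0, 0.002]
ft_force: [-0.1, 0.4, -1.5]
finger_gap: 0.756
```

Call:
send_rows --commands '[0, 0, 1, 0, 0, 0]'

```text
t: 6.98
position: [663.6, -223.5, 201.6]
orientation: [0.001, 1.0, 0.0, 0.002]
ft_force: [0.5, 0.1, -1.7]
finger_gap: 0.757
```

Call:
send_rows --commands '[-0.5, -0.5, 1, 0, 0, 0, -0.5, -0.5, 1, 0, 0, 0]'

```text
t: 7.15
position: [662.7, -222.6, 199.8]
orientation: [0.001, 1.0, 0.0, 0.003]
ft_force: [0.5, 0.3, -0.7]
finger_gap: 0.758
```

Call:
send_rows --commands '[0, 0, 1, 0, 0, 0]'

```text
t: 7.23
position: [662.7, -222.5, 199.4]
orientation: [0.001, 1.0, 0.0, 0.003]
ft_force: [-2.7, 1.3, 10.0]
finger_gap: 0.757
```

Call:
send_rows --commands '[0, 0, 1, 0, 0, 0]'

```text
t: 7.32
position: [662.6, -222.6, 199.3]
orientation: [0.001, 1.0, 0.0, 0.003]
ft_force: [-2.5, 0.7, 8.8]
finger_gap: 0.759
```

Contact at z = 199.4. Releasing.

Call:
send_rows --commands '[0, 0, 0, 0, 0, 0, 0, 0, 0, 0, 0, 0, 0, 0, 0, 0, 0, 0, 0, 0, 0, 0, 0, 0]' --fingers -1

```text
t: 7.65
position: [662.9, -222.5, 200.1]
orientation: [0.001, 1.0, 0.0, 0.004]
ft_force: [0.8, -0.0, 0.2]
finger_gap: 0.999
```

Call:
send_rows --commands '[0, 0, -6, 0, 0, 0, 0, 0, -12, 0, 0, 0, 0, 0, -20, 0, 0, 0, 0, 0, -25, 0, 0, 0, 0, 0, -25, 0, 0, 0, 0, 0, -12, 0, 0, 0, 0, 0, 0, 0, 0, 0]'

```text
t: 8.23
position: [661.9, -222.2, 306.8]
orientation: [0.001, 1.0, 0.0, 0.003]
ft_force: [1.0, 0.1, 0.9]
finger_gap: 0.997
```

```bash
python3 -c "
from h import *
to([439.2,-329.9,300],-19.3)
im,d=robot.capture('side');cv2.imwrite('pics/side6.png',im[130:270,190:300,::-1].repeat(4,0).repeat(4,1)[:600])
"
```

```text
t 8.23 p [ 661.9 -222.2  306.8] yaw 0.04 gap 0.997 F [1.  0.1 0.9]
 shift now-axes [-222.8  107.6    5.8]  shift after-turn axes [-174.6  175.3    6.8]  turn [ 0.1  -0.34 19.34]
```

View pics/side6.png

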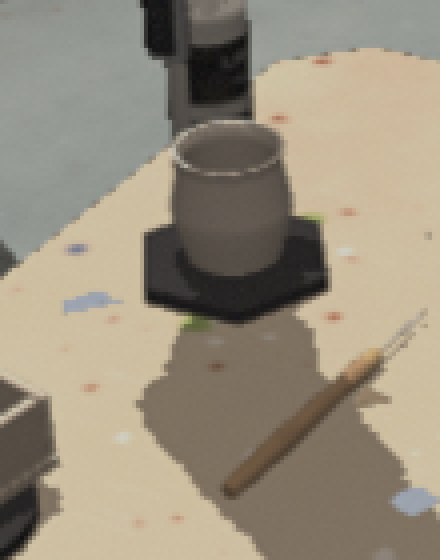

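The vase stands upright on the hex bat, centred at about (232,215) in the crop. On to the beaker.

Call:
send_rows --commands '[0, 0, 0, 0.1, -0.3, 6.5, 0, 0, 0, 0, 0, 6.5, 0, 0, 0, 0, 0, 6, -8, 8, 0, 0, 0, 0, -18, 18, 0, 0, 0, 0, -24, 24, 0, 0, 0, 0, -24, 24, 0, 0, 0, 0, -24, 24, 0, 0, 0, 0, -24, 24, 0, 0, 0, 0, -22, 22, 0, 0, 0, 0, -15, 15, 0, 0, 0, 0, -6, 6, 0, 0, 0, 0, 0, 0, 0, 0, 0, 0]'

```text
t: 9.37
position: [438.2, -318.4, 289.7]
orientation: [-0.004, 0.985, -0.17, -0.012]
ft_force: [0.1, -0.2, -0.1]
finger_gap: 0.996
```

```bash
python3 -c "
from h import *
to([439.2,-329.9,290],-19.3)"
```

```text
t 9.37 p [ 438.2 -318.4  289.7] yaw -19.6 gap 0.996 F [ 0.1 -0.2 -0.1]
 shift now-axes [ 4.8 10.5 -0.5]  shift after-turn axes [ 4.7 10.5 -0.3]  turn [-0.23  1.39 -0.3 ]
```

Call:
send_rows --commands '[2.5, 6, 0, -0.2, 1.4, -0.3, 2, 4, 0, 0, 0, 0, 0, 0, 0, 0, 0, 0]'

```text
t: 9.62
position: [441.7, -328.0, 287.9]
orientation: [-0.001, 0.986, -0.167, -0.0]
ft_force: [0.3, 0.2, -0.5]
finger_gap: 1.0
```

```bash
python3 -c "
from h import *
to([439.2,-329.9,208],-19.3)
im,d=robot.capture('side');cv2.imwrite('pics/side7.png',im[60:240,290:450,::-1].repeat(3,0).repeat(3,1)[:600])
to([439.2,-329.9,208],-19.3)"
```

```text
t 9.62 p [ 441.7 -328.   287.9] yaw -19.18 gap 1.0 F [ 0.3  0.2 -0.5]
 shift now-axes [-1.7  2.8 79.9]  shift after-turn axes [-1.7  2.6 79.9]  turn [-0.16  0.03  0.12]
t 9.67 p [ 441.8 -327.5  287.8] yaw -19.14 gap 1.001 F [-0.2  0.2 -0.1]
 shift now-axes [-1.6  3.4 79.8]  shift after-turn axes [-1.7  3.2 79.8]  turn [-0.19  0.05  0.16]
```

View pics/side7.png

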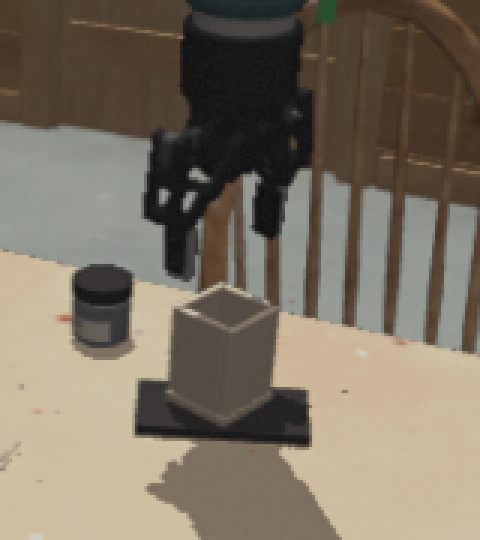

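The open fingers at crop (180,275) and (268,232) bracket the beaker rim. Descending.

Call:
send_rows --commands '[-1, 2, 6, -0.2, 0, 0.1, -0.6, 1.4, 12, 0, 0, 0, 0, 0, 15, 0, 0, 0, 0, 0, 15, 0, 0, 0, 0, 0, 13, 0, 0, 0, 0, 0, 8, 0, 0, 0, 0, 0, 4, 0, 0, 0, 0, 0, 0, 0, 0, 0]'

```text
t: 10.33
position: [445.6, -324.9, 208.5]
orientation: [-0.001, 0.987, -0.162, -0.0]
ft_force: [-0.1, -0.3, 0.4]
finger_gap: 1.003
```

```bash
python3 -c "
from h import *
to([439.2,-329.9,208],-19.3)"
```

```text
t 10.33 p [ 445.6 -324.9  208.5] yaw -18.6 gap 1.003 F [-0.1 -0.3  0.4]
 shift now-axes [-4.5  6.7  0.5]  shift after-turn axes [-4.4  6.8  0.5]  turn [-0.12  0.04  0.7 ]
```

Call:
send_rows --commands '[-2.5, 4, 0, 0, 0, 0.7, -1.8, 2.5, 0, 0, 0, 0, 0, 0, 0, 0, 0, 0]'

```text
t: 10.58
position: [439.6, -329.9, 209.1]
orientation: [-0.001, 0.986, -0.168, 0.0]
ft_force: [0.8, 0.0, 0.3]
finger_gap: 1.005
```

```bash
python3 -c "
from h import *
to([439.2,-329.9,208],-19.3)"
```

```text
t 10.58 p [ 439.6 -329.9  209.1] yaw -19.3 gap 1.005 F [0.8 0.  0.3]
 shift now-axes [-0.4  0.1  1.1]  shift after-turn axes [-0.4  0.1  1.1]  turn [-0.1  -0.01  0.  ]
```

Aligned. Closing, then lifting.

Call:
send_rows --commands '[0, 0, 0, 0, 0, 0, 0, 0, 0, 0, 0, 0, 0, 0, 0, 0, 0, 0, 0, 0, 0, 0, 0, 0, 0, 0, 0, 0, 0, 0, 0, 0, 0, 0, 0, 0]' --fingers 1

```text
t: 11.08
position: [439.7, -330.6, 211.1]
orientation: [-0.0, 0.986, -0.168, 0.002]
ft_force: [-0.2, 0.3, -1.9]
finger_gap: 0.629
```

Call:
send_rows --commands '[0, 0, -5, 0, 0, 0, 0, 0, -10, 0, 0, 0, 0, 0, -14, 0, 0, 0, 0, 0, -14, 0, 0, 0, 0, 0, -10, 0, 0, 0, 0, 0, -4, 0, 0, 0, 0, 0, 0, 0, 0, 0]'

```text
t: 11.67
position: [439.2, -330.4, 273.1]
orientation: [-0.0, 0.986, -0.168, 0.001]
ft_force: [-0.0, -0.3, -1.4]
finger_gap: 0.631
```

```bash
python3 -c "
from h import *
to([466.1,22.1,265],0.4)
im,d=robot.capture('side');cv2.imwrite('pics/side8.png',im[60:240,290:450,::-1].repeat(3,0).repeat(3,1)[:600])"
```

```text
t 11.67 p [ 439.2 -330.4  273.1] yaw -19.36 gap 0.631 F [-0.  -0.3 -1.4]
 shift now-axes [ -91.5 -341.4    8.4]  shift after-turn axes [  29.3 -352.3    8.1]  turn [ -0.05  -0.16 -19.76]
```

View pics/side8.png

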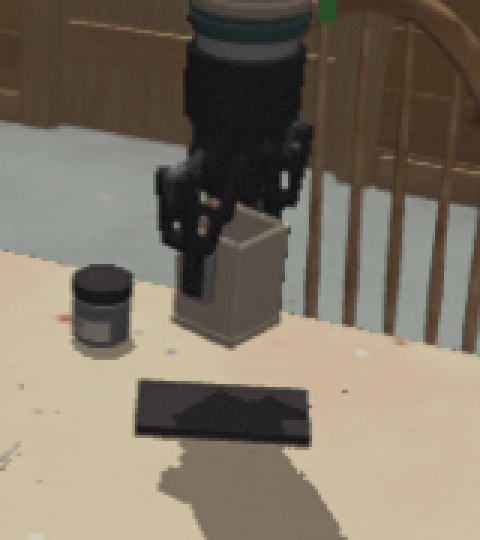

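The beaker is held upright. I'll turn it and carry it to the square bat.

Call:
send_rows --commands '[0, 0, 0, 0, 0, -5, 0, 0, 0, 0, 0, -6, 0, 0, 0, 0, 0, -5, 0, 0, 0, 0, 0, -3.5, 0.5, -6, 0, 0, 0, 0, 1.5, -18, 0, 0, 0, 0, 2.5, -28, 0, 0, 0, 0, 2.5, -30, 0, 0, 0, 0, 2.5, -30, 0, 0, 0, 0, 2.5, -30, 0, 0, 0, 0, 2.5, -30, 0, 0, 0, 0, 2.5, -30, 0, 0, 0, 0, 2.5, -30, 0, 0, 0, 0, 2.5, -30, 0, 0, 0, 0, 2.5, -30, 0, 0, 0, 0, 2, -25, 0, 0, 0, 0, 1, -15, 0, 0, 0, 0, 0, -6, 0, 0, 0, 0, 0, 0, 0, 0, 0, 0]'

```text
t: 13.3
position: [461.2, 27.9, 264.6]
orientation: [-0.001, 1.0, -0.005, -0.005]
ft_force: [-0.1, -0.8, -1.0]
finger_gap: 0.624
```

```bash
python3 -c "
from ref import *
to([466.1,22.1,220],0.4)
im,d=robot.capture('top');im=im[:,:,::-1].copy();cv2.imwrite('pics/top2.png',im)
c=Cam('top')
for n,t in dict(oblong=(435,-327.1,np.radians(20)),square=(466,22.3,0.007),hex=(662.3,-221.7,np.radians(3.9))).items():
  if n!='square':
    x,f=refine(c,im,n,t);print(n,x[:2].round(1),np.degrees(x[2]).round(1),f)
draw(c,im,[(circ(30),76,(662.5,-222.6,0)),(SH['oblong'][0][0],10,(435,-327.1,np.radians(20)))],2.8,(120,120,400,330),'pics/ov3.png')
to([466.1,22.1,220],0.4)"
```

```text
t 13.3 p [461.2  27.9 264.6] yaw -0.62 gap 0.624 F [-0.1 -0.8 -1. ]
 shift now-axes [ 5.4  5.9 44.6]  shift after-turn axes [ 4.8  5.8 44.6]  turn [-0.16  0.62 -1.02]
oblong [ 435.  -327.2] 20.0 -38.53633499145508
hex [ 662.5 -221.7] 3.9 -37.681583404541016
t 13.35 p [461.2  27.1 264.7] yaw -0.67 gap 0.625 F [ 0.1  0.  -1.7]
 shift now-axes [ 5.4  5.  44.6]  shift after-turn axes [ 4.8  5.  44.7]  turn [-0.14  0.62 -1.07]
```

View pics/ov3.png

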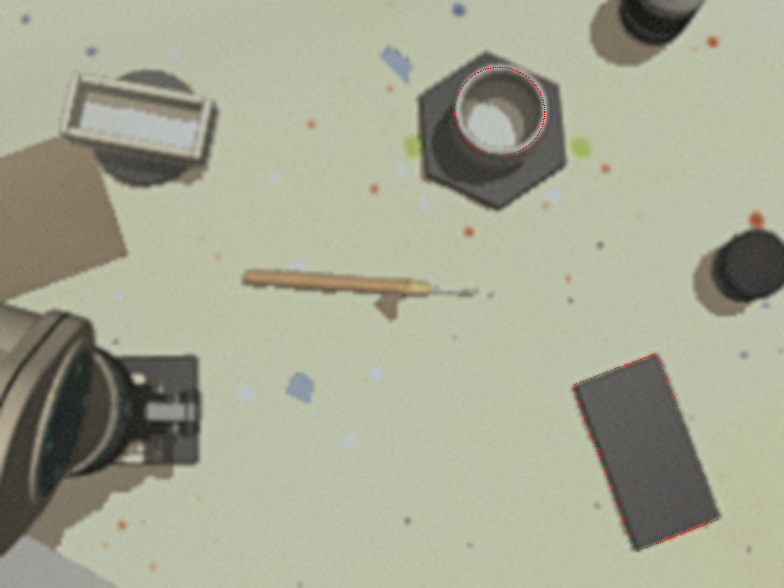

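The top camera and the robot agree: the vase rim matches the release point, and the oblong bat is confirmed. Lowering the beaker.

Call:
send_rows --commands '[2.5, 3, 6, -0.1, 0.6, -1, 2.3, 2, 10, 0, 0, 0, 0, 0, 10, 0, 0, 0, 0, 0, 8, 0, 0, 0, 0, 0, 5, 0, 0, 0, 0, 0, 0, 0, 0, 0]'

```text
t: 13.85
position: [465.9, 14.2, 222.7]
orientation: [0.002, 1.0, -0.005, -0.0]
ft_force: [-0.1, 0.8, -2.0]
finger_gap: 0.629
```

```bash
python3 -c "
from h import *
to([466.1,22.1,212],0.4)"
```

```text
t 13.85 p [465.9  14.2 222.7] yaw -0.52 gap 0.629 F [-0.1  0.8 -2. ]
 shift now-axes [ 0.2 -7.9 10.7]  shift after-turn axes [ 0.3 -7.9 10.7]  turn [ 0.2   0.01 -0.92]
```

Call:
send_rows --commands '[0, -3.5, 2, 0.2, 0, -0.9, 0, -3, 2, 0, 0, 0, 0, -1, 1.5, 0, 0, 0, 0, 0, 0, 0, 0, 0]'

```text
t: 14.18
position: [465.9, 21.0, 216.5]
orientation: [-0.0, 1.0, 0.002, -0.0]
ft_force: [-0.2, 0.1, -0.7]
finger_gap: 0.628
```

```bash
python3 -c "
from h import *
to([466.1,22.1,212],0.4)"
```

```text
t 14.18 p [465.9  21.  216.5] yaw 0.28 gap 0.628 F [-0.2  0.1 -0.7]
 shift now-axes [ 0.3 -1.1  4.5]  shift after-turn axes [ 0.3 -1.1  4.5]  turn [-0.    0.05 -0.12]
```

Call:
send_rows --commands '[0.2, -0.7, 1.5, 0, 0, -0.1, 0, 0, 1.2, 0, 0, 0, 0, 0, 1, 0, 0, 0]'

```text
t: 14.43
position: [466.4, 22.4, 213.2]
orientation: [-0.0, 1.0, 0.004, 0.0]
ft_force: [-0.2, -0.1, -1.5]
finger_gap: 0.627
```

Call:
send_rows --commands '[0, 0, 1, 0, 0, 0]'

```text
t: 14.52
position: [466.5, 22.5, 212.3]
orientation: [-0.0, 1.0, 0.004, 0.001]
ft_force: [-0.3, -0.0, -1.3]
finger_gap: 0.625
```

Call:
send_rows --commands '[0, 0, 1, 0, 0, 0]'

```text
t: 14.6
position: [466.5, 22.6, 211.2]
orientation: [-0.0, 1.0, 0.004, 0.001]
ft_force: [-0.6, 0.4, -1.0]
finger_gap: 0.624
```

Call:
send_rows --commands '[0, 0, 1, 0, 0, 0]'

```text
t: 14.68
position: [466.5, 22.6, 210.6]
orientation: [-0.0, 1.0, 0.004, 0.001]
ft_force: [-4.2, 1.0, 25.3]
finger_gap: 0.634
```

Contact (25 N). Releasing and retreating.

Call:
send_rows --commands '[0, 0, 0, 0, 0, 0, 0, 0, 0, 0, 0, 0, 0, 0, 0, 0, 0, 0, 0, 0, 0, 0, 0, 0, 0, 0, 0, 0, 0, 0]' --fingers -1

```text
t: 15.1
position: [466.8, 22.4, 210.9]
orientation: [-0.0, 1.0, 0.004, 0.001]
ft_force: [0.3, -0.4, 0.1]
finger_gap: 1.002
```

Call:
send_rows --commands '[0, 0, -6, 0, 0, 0, 0, 0, -12, 0, 0, 0, 0, 0, -20, 0, 0, 0, 0, 0, -25, 0, 0, 0, 0, 0, -25, 0, 0, 0, 0, 0, -10, 0, 0, 0, 0, 0, 0, 0, 0, 0]'

```text
t: 15.68
position: [465.8, 21.8, 313.8]
orientation: [-0.0, 1.0, 0.003, -0.001]
ft_force: [0.7, -0.3, 0.1]
finger_gap: 1.005
```

```bash
python3 -c "
from h import *
to([664.3,23,300],79.6)
to([664.3,23,300],-100.4); print(pose()[0]['qpos'])
im,d=robot.capture('side');cv2.imwrite('pics/side9.png',im[190:340,130:330,::-1].repeat(3,0).repeat(3,1)[:600])"
```

```text
t 15.68 p [465.8  21.8 313.8] yaw 0.38 gap 1.005 F [ 0.7 -0.3  0.1]
 shift now-axes [1.985e+02 1.000e-01 1.360e+01]  shift after-turn axes [ 37.  195.   13.8]  turn [-9.000e-02  2.000e-02 -7.922e+01]
t 15.68 p [465.8  21.8 313.8] yaw 0.38 gap 1.005 F [ 0.7 -0.3  0.1]
 shift now-axes [1.985e+02 1.000e-01 1.360e+01]  shift after-turn axes [ -37.  -195.    13.8]  turn [2.0000e-02 1.0000e-01 1.0078e+02]
[-0.34268985  0.54099649  0.33992048  2.11267721 -0.3421013   0.54074372
 -1.31601511]
```

View pics/side9.png

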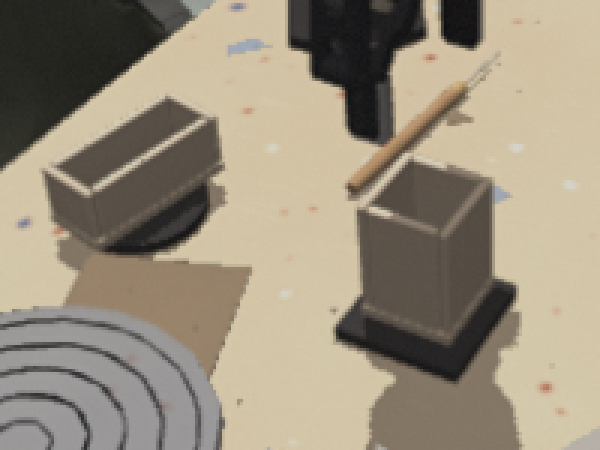

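The beaker stands on the square bat. Turning for the trough.

Call:
send_rows --commands '[0, 0, 0, 0, 0, -4, 0, 0, 0, 0, 0, -6.8, 0, 0, 0, 0, 0, -6.8, 0, 0, 0, 0, 0, -6.8, 0, 0, 0, 0, 0, -6.8, 0, 0, 0, 0, 0, -6.8, 0, 0, 0, 0, 0, -6.8, 0, 0, 0, 0, 0, -6.8, 0, 0, 0, 0, 0, -6.8, 0, 0, 0, 0, 0, -6.8, 0, 0, 0, 0, 0, -6.8, 0, 0, 0, 0, 0, -6, 0, 0, 0, 0, 0, 0]'

```text
t: 16.82
position: [460.5, 22.8, 302.3]
orientation: [-0.009, 0.753, 0.658, -0.007]
ft_force: [-0.8, -0.0, 0.4]
finger_gap: 0.999
```

```bash
python3 -c "
from h import *
to([664.3,23,270],79.6)"
```

```text
t 16.82 p [460.5  22.8 302.3] yaw 82.36 gap 0.999 F [-0.8 -0.   0.4]
 shift now-axes [ 27.3 202.6  27.8]  shift after-turn axes [ 37.  200.4  32.3]  turn [-1.29 -0.01  2.76]
```

Call:
send_rows --commands '[0, 0, 0, -1.3, 0, 2.4, 1.5, 8, 0, 0, 0, 0, 3, 18, 1, 0, 0, 0, 5, 26, 2, 0, 0, 0, 5, 28, 2, 0, 0, 0, 5, 28, 2, 0, 0, 0, 5, 28, 2, 0, 0, 0, 5, 26, 2, 0, 0, 0, 4, 18, 1, 0, 0, 0, 2, 8, 0, 0, 0, 0, 0, 0, 0, 0, 0, 0]'

```text
t: 17.73
position: [660.6, 22.6, 279.6]
orientation: [-0.006, 0.772, 0.635, -0.005]
ft_force: [1.2, 0.2, -0.4]
finger_gap: 1.001
```

```bash
python3 -c "
from h import *
to([664.3,23,270],79.6)
im,d=robot.capture('top');im=im[:,:,::-1].copy();cv2.imwrite('pics/top3.png',im);crop(im,110,220,250,320,5,'pics/c3.png')
to([664.3,23,270],79.6)"
```

```text
t 17.73 p [660.6  22.6 279.6] yaw 78.84 gap 1.001 F [ 1.2  0.2 -0.4]
 shift now-axes [1.1 3.7 9.5]  shift after-turn axes [1.  3.5 9.6]  turn [-0.9  -0.02 -0.76]
t 17.78 p [659.6  22.6 279.4] yaw 78.86 gap 0.998 F [ 0.3  0.2 -0.5]
 shift now-axes [1.3 4.7 9.3]  shift after-turn axes [1.3 4.5 9.4]  turn [-0.98  0.   -0.74]
```

View pics/top3.png

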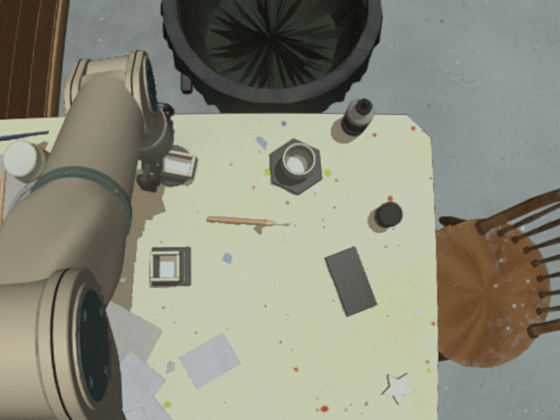

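The top view shows the beaker on the square bat at (167,267) and the gripper over the trough. I'll check the beaker fit and descend.

```bash
python3 -c "
from ref import *
im=cv2.imread('pics/top3.png');c=Cam('top')
x,f=refine(c,im,'beaker',(466.5,22.6,0.007));print(x[:2].round(1),np.degrees(x[2]).round(2),f)
draw(c,im,[(m,90,x) for m in SH['beaker'][0]]+[(SH['square'][0][0],10,(466.1,22.1,.007))],8,(140,235,210,300),'pics/bk.png')"
```

```text
[465.8  21. ] 1.17 -63.10581588745117
```

View pics/bk.png

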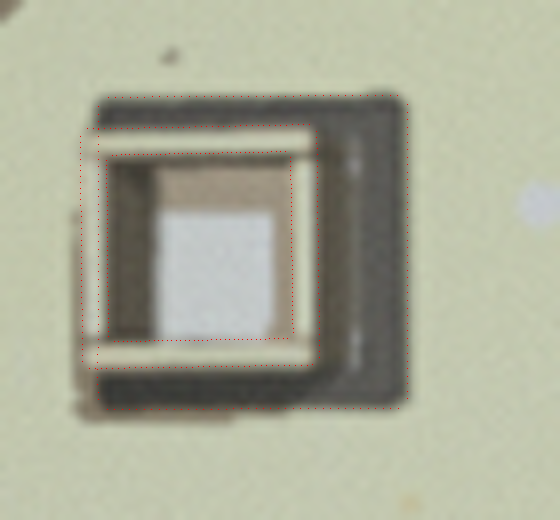

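Call:
send_rows --commands '[0.7, 3, 4, -1, 0, -0.7, 0.5, 1.5, 8, 0, 0, 0, 0, 0, 0, 0, 0, 0]'

```text
t: 18.03
position: [662.8, 23.0, 265.3]
orientation: [-0.0, 0.768, 0.64, -0.001]
ft_force: [-0.9, 0.1, 0.1]
finger_gap: 0.996
```

```bash
python3 -c "
from h import *
to([664.3,23,190],79.6)
im,d=robot.capture('side');cv2.imwrite('pics/side10.png',im[120:300,100:300,::-1].repeat(3,0).repeat(3,1)[:600])
to([664.3,23,190],79.6)"
```

```text
t 18.03 p [662.8  23.  265.3] yaw 79.58 gap 0.996 F [-0.9  0.1  0.1]
 shift now-axes [ 0.4  1.6 75.3]  shift after-turn axes [ 0.3  1.5 75.3]  turn [-0.1   0.04 -0.02]
t 18.08 p [662.8  23.  266. ] yaw 79.58 gap 1.0 F [-1.5 -1.  -0.6]
 shift now-axes [ 0.3  1.5 76. ]  shift after-turn axes [ 0.3  1.4 76. ]  turn [-0.08  0.03 -0.02]
```

View pics/side10.png

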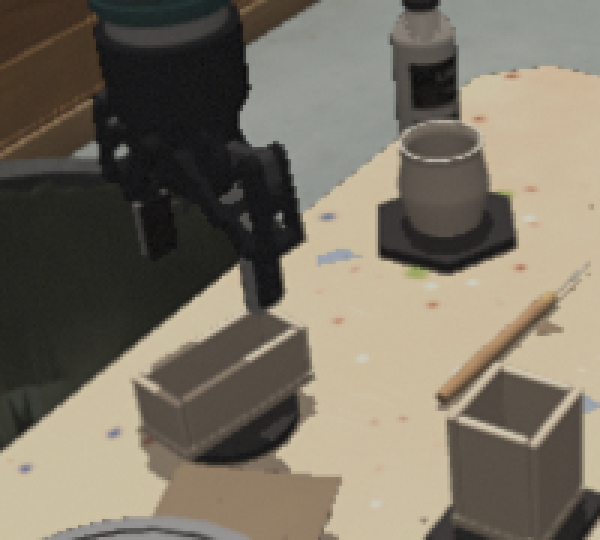

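The beaker is centred within about 1 mm and square within about 1°. The fingers at (160,255) and (265,305) straddle the trough, so I'll descend.

Call:
send_rows --commands '[0.3, 1.5, 6, -0.1, 0, 0, 0, 0, 12, 0, 0, 0, 0, 0, 15, 0, 0, 0, 0, 0, 15, 0, 0, 0, 0, 0, 12, 0, 0, 0, 0, 0, 7, 0, 0, 0, 0, 0, 4, 0, 0, 0, 0, 0, 0, 0, 0, 0]'

```text
t: 18.75
position: [662.8, 23.0, 189.0]
orientation: [-0.0, 0.768, 0.64, -0.001]
ft_force: [-0.4, 0.9, 0.1]
finger_gap: 1.002
```

```bash
python3 -c "
from h import *
to([664.3,23,190],79.6)"
```

```text
t 18.75 p [662.8  23.  189. ] yaw 79.57 gap 1.002 F [-0.4  0.9  0.1]
 shift now-axes [ 0.2  1.5 -1. ]  shift after-turn axes [ 0.2  1.5 -1. ]  turn [-0.04  0.04 -0.03]
```

Call:
send_rows --commands '[0.2, 1.5, -1, 0, 0, 0, 0, 0, 0, 0, 0, 0]'

```text
t: 18.92
position: [664.5, 23.0, 190.1]
orientation: [-0.0, 0.768, 0.64, -0.001]
ft_force: [0.1, -0.1, 0.0]
finger_gap: 1.003
```

Call:
send_rows --commands '[0, 0, 0, 0, 0, 0, 0, 0, 0, 0, 0, 0, 0, 0, 0, 0, 0, 0, 0, 0, 0, 0, 0, 0, 0, 0, 0, 0, 0, 0, 0, 0, 0, 0, 0, 0, 0, 0, 0, 0, 0, 0]' --fingers 1

```text
t: 19.5
position: [665.3, 23.0, 192.7]
orientation: [0.001, 0.768, 0.64, 0.001]
ft_force: [-1.2, 0.4, -1.3]
finger_gap: 0.514
```

Call:
send_rows --commands '[0, 0, -5, 0, 0, 0, 0, 0, -10, 0, 0, 0, 0, 0, -14, 0, 0, 0, 0, 0, -14, 0, 0, 0, 0, 0, -14, 0, 0, 0, 0, 0, -10, 0, 0, 0, 0, 0, -4, 0, 0, 0, 0, 0, 0, 0, 0, 0]'

```text
t: 20.17
position: [665.1, 23.0, 272.1]
orientation: [0.001, 0.768, 0.64, 0.002]
ft_force: [-0.4, -0.7, -2.5]
finger_gap: 0.515
```

```bash
python3 -c "
from h import *
to([435,-327.2,260],20)
im,d=robot.capture('side');cv2.imwrite('pics/side11.png',im[120:300,100:300,::-1].repeat(3,0).repeat(3,1)[:600])"
```

```text
t 20.17 p [665.1  23.  272.1] yaw 79.56 gap 0.515 F [-0.4 -0.7 -2.5]
 shift now-axes [-386.1 -162.9   11.3]  shift after-turn axes [-336.   250.3   12.1]  turn [ 0.21 -0.15 59.56]
```

View pics/side11.png

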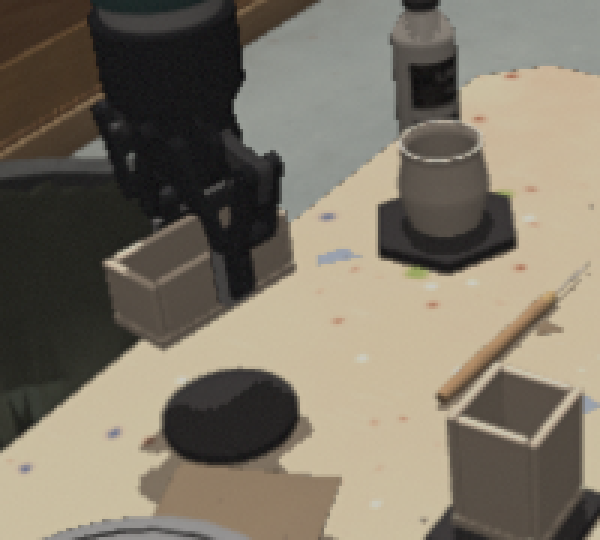

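The trough is held level. Turning, then carrying.

Call:
send_rows --commands '[0, 0, 0, 0.2, -0.1, 3, 0, 0, 0, 0, 0, 6, 0, 0, 0, 0, 0, 6.5, 0, 0, 0, 0, 0, 6.5, 0, 0, 0, 0, 0, 6.5, 0, 0, 0, 0, 0, 6.5, 0, 0, 0, 0, 0, 6.5, 0, 0, 0, 0, 0, 6.5, 0, 0, 0, 0, 0, 6.5, 0, 0, 0, 0, 0, 3, 0, 0, 0, 0, 0, 0]'

```text
t: 21.13
position: [661.5, 23.2, 263.8]
orientation: [-0.001, 0.986, 0.167, -0.007]
ft_force: [0.2, -1.7, -2.6]
finger_gap: 0.511
```

```bash
python3 -c "
from h import *
to([435,-327.2,260],20)"
```

```text
t 21.13 p [661.5  23.2 263.8] yaw 19.19 gap 0.511 F [ 0.2 -1.7 -2.6]
 shift now-axes [-329.   256.5    7.4]  shift after-turn axes [-332.7  251.8    3.8]  turn [-0.2   0.79 -0.81]
```

Call:
send_rows --commands '[0, 0, 0, -0.2, 0.8, -0.6, -7, 5, 0, 0, 0, 0, -16, 12, 0, 0, 0, 0, -24, 18, 0, 0, 0, 0, -26, 20, 0, 0, 0, 0, -26, 20, 0, 0, 0, 0, -26, 20, 0, 0, 0, 0, -26, 20, 0, 0, 0, 0, -26, 20, 0, 0, 0, 0, -26, 20, 0, 0, 0, 0, -26, 20, 0, 0, 0, 0, -26, 20, 0, 0, 0, 0, -26, 20, 0, 0, 0, 0, -22, 16, 0, 0, 0, 0, -14, 10, 0, 0, 0, 0, -7, 5, 0, 0, 0, 0, 0, 0, 0, 0, 0, 0]'

```text
t: 22.55
position: [426.5, -340.8, 260.2]
orientation: [0.0, 0.983, 0.185, 0.001]
ft_force: [-0.2, 0.5, -2.6]
finger_gap: 0.514
```

```bash
python3 -c "
from ref import *
to([435,-327.2,205],20)
im,d=robot.capture('top');im=im[:,:,::-1].copy();cv2.imwrite('pics/top4.png',im);c=Cam('top')
x,f=refine(c,im,'round',(665.4,23.3,0));print('round',x[:2].round(1),f)
draw(c,im,[(circ(42),10,(x[0],x[1],0))],2.8,(120,120,400,330),'pics/ov4.png')
to([435,-327.2,205],20)"
```

```text
t 22.55 p [ 426.5 -340.8  260.2] yaw 21.37 gap 0.514 F [-0.2  0.5 -2.6]
 shift now-axes [12.8 -9.6 55.3]  shift after-turn axes [12.6 -9.8 55.2]  turn [ 0.05 -0.11  1.37]
round [665.5  23.2] -37.44377899169922
t 22.6 p [ 427.1 -339.8  260.2] yaw 21.42 gap 0.516 F [-0.  -0.4 -2.5]
 shift now-axes [11.8 -8.9 55.2]  shift after-turn axes [11.7 -9.2 55.2]  turn [ 0.02 -0.13  1.42]
```

View pics/ov4.png

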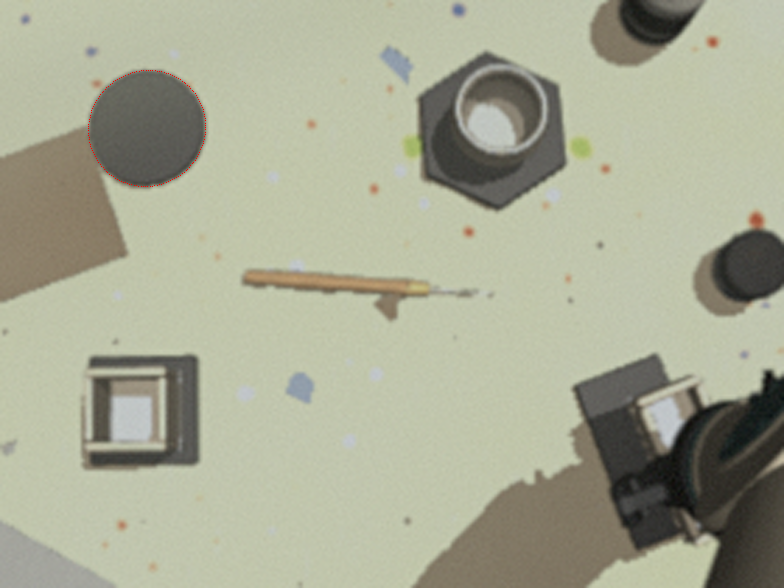

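The round bat, now clear, is at (665.5, 23.2). Lowering the trough to just above its bat.

Call:
send_rows --commands '[6, -4.5, 6, 0, -0.1, 1.4, 5.5, -4.5, 12, 0, 0, 0, 0, 0, 12, 0, 0, 0, 0, 0, 12, 0, 0, 0, 0, 0, 8, 0, 0, 0, 0, 0, 0, 0, 0, 0]'

```text
t: 23.1
position: [441.8, -317.7, 209.4]
orientation: [-0.002, 0.983, 0.181, 0.004]
ft_force: [0.1, 0.4, -1.5]
finger_gap: 0.511
```

```bash
python3 -c "
from h import *
to([435,-327.2,196],20)"
```

```text
t 23.1 p [ 441.8 -317.7  209.4] yaw 20.88 gap 0.511 F [ 0.1  0.4 -1.5]
 shift now-axes [-9.9  6.5 13.3]  shift after-turn axes [-9.7  6.6 13.4]  turn [-0.12 -0.5   0.88]
```

Call:
send_rows --commands '[-4, 2.7, 2, -0.1, -0.5, 0.8, -4, 2.7, 2, 0, 0, 0, -1, 0.7, 2, 0, 0, 0, 0, 0, 0, 0, 0, 0]'

```text
t: 23.43
position: [437.0, -325.2, 203.6]
orientation: [-0.0, 0.984, 0.176, 0.0]
ft_force: [0.2, 0.5, -2.3]
finger_gap: 0.512
```

```bash
python3 -c "
from ref import *
to([435,-327.2,196],20)
im,d=robot.capture('top');im=im[:,:,::-1].copy();cv2.imwrite('pics/top5.png',im);c=Cam('top')
p=pose()[1]; zz=56+p[2]-191.5
draw(c,im,[(SH['oblong'][0][0],10,(435,-327.2,np.radians(20)))]+[(m,zz,(p[0],p[1],np.radians(20))) for m in SH['trough'][0]],7,(315,235,395,320),'pics/ov5.png')"
```

```text
t 23.43 p [ 437.  -325.2  203.6] yaw 20.28 gap 0.512 F [ 0.2  0.5 -2.3]
 shift now-axes [-2.5  1.2  7.6]  shift after-turn axes [-2.5  1.2  7.6]  turn [-0.01 -0.05  0.28]
```

View pics/ov5.png

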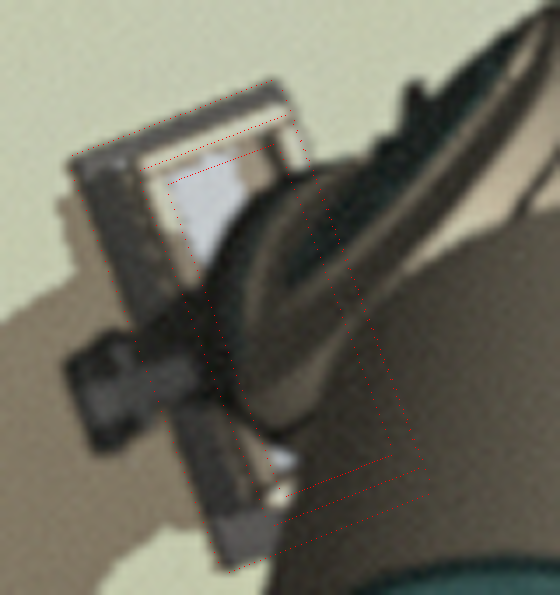

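The trough sits about 3 mm further along the bat's long axis than the model assumed. Its upper rim edge is at crop (145,155)–(285,103) and the model has (145,170)–(292,115). I'll shift the target by −3 mm along tool x.

Call:
send_rows --commands '[-2.7, 0.6, 2, 0, 0, 0.3, -2.6, 0.6, 2, 0, 0, 0, 0, 0, 1.5, 0, 0, 0]'

```text
t: 23.73
position: [432.2, -329.2, 199.1]
orientation: [0.001, 0.985, 0.173, 0.001]
ft_force: [0.6, 0.0, -2.0]
finger_gap: 0.518
```

```bash
python3 -c "
from h import *
to([432.2,-328.2,193],20)"
```

```text
t 23.73 p [ 432.2 -329.2  199.1] yaw 19.9 gap 0.518 F [ 0.6  0.  -2. ]
 shift now-axes [ 0.4 -1.   6.1]  shift after-turn axes [ 0.4 -0.9  6.1]  turn [ 0.13 -0.13 -0.1 ]
```

Call:
send_rows --commands '[0.3, -0.6, 1.5, 0.1, -0.1, 0, 0.3, -0.5, 1.2, 0, 0, 0, 0, 0, 1.2, 0, 0, 0]'

```text
t: 23.98
position: [431.9, -328.3, 194.9]
orientation: [0.0, 0.985, 0.172, 0.0]
ft_force: [-0.3, 0.4, -2.1]
finger_gap: 0.512
```

Call:
send_rows --commands '[0, 0, 1, 0, 0, 0]'

```text
t: 24.07
position: [432.0, -328.2, 193.7]
orientation: [0.0, 0.985, 0.172, 0.0]
ft_force: [0.4, -0.2, -2.2]
finger_gap: 0.509
```

Call:
send_rows --commands '[0, 0, 1, 0, 0, 0]'

```text
t: 24.15
position: [432.1, -328.1, 192.5]
orientation: [0.0, 0.985, 0.172, 0.0]
ft_force: [0.9, 0.1, -2.0]
finger_gap: 0.508
```

Call:
send_rows --commands '[0, 0, 0.8, 0, 0, 0]'

```text
t: 24.23
position: [432.1, -328.1, 192.4]
orientation: [0.0, 0.985, 0.172, 0.0]
ft_force: [-2.9, 2.9, 16.1]
finger_gap: 0.513
```

Contact. Releasing and lifting clear.

Call:
send_rows --commands '[0, 0, 0, 0, 0, 0, 0, 0, 0, 0, 0, 0, 0, 0, 0, 0, 0, 0, 0, 0, 0, 0, 0, 0, 0, 0, 0, 0, 0, 0]' --fingers -1

```text
t: 24.65
position: [432.8, -328.4, 193.2]
orientation: [0.001, 0.985, 0.173, 0.001]
ft_force: [0.5, 0.6, -0.2]
finger_gap: 0.998
```

Call:
send_rows --commands '[0, 0, -6, 0, 0, 0, 0, 0, -12, 0, 0, 0, 0, 0, -20, 0, 0, 0, 0, 0, -25, 0, 0, 0, 0, 0, -25, 0, 0, 0, 0, 0, -12, 0, 0, 0, 0, 0, 0, 0, 0, 0]'

```text
t: 25.23
position: [432.1, -328.1, 301.0]
orientation: [0.0, 0.985, 0.172, 0.001]
ft_force: [-0.2, -0.0, 0.2]
finger_gap: 0.998
```

```bash
python3 -c "
from h import *
to([662.5,-222.2,300],20)"
```

```text
t 25.23 p [ 432.1 -328.1  301. ] yaw 19.84 gap 0.998 F [-0.2 -0.   0.2]
 shift now-axes [252.7 -21.4   1.3]  shift after-turn axes [252.8 -20.7   1. ]  turn [ 0.06 -0.09 -0.16]
```

Call:
send_rows --commands '[6, -0.5, 0, 0, 0, 0, 16, -1, 0, 0, 0, 0, 24, -2, 0, 0, 0, 0, 28, -2.3, 0, 0, 0, 0, 28, -2.3, 0, 0, 0, 0, 28, -2.3, 0, 0, 0, 0, 28, -2.3, 0, 0, 0, 0, 28, -2.3, 0, 0, 0, 0, 26, -2, 0, 0, 0, 0, 18, -1.5, 0, 0, 0, 0, 10, -1, 0, 0, 0, 0, 4, 0, 0, 0, 0, 0, 0, 0, 0, 0, 0, 0]'

```text
t: 26.32
position: [665.1, -216.2, 290.4]
orientation: [-0.005, 0.985, 0.172, -0.005]
ft_force: [0.1, 0.5, -0.2]
finger_gap: 0.998
```

```bash
python3 -c "
from ref import *
to([662.5,-222.2,280],20)
im,d=robot.capture('top');im=im[:,:,::-1].copy();cv2.imwrite('pics/top6.png',im);c=Cam('top')
x,f=refine(c,im,'trough',(435,-327.2,np.radians(20)));print(x[:2].round(1),np.degrees(x[2]).round(2),f)
draw(c,im,[(SH['oblong'][0][0],10,(435,-327.2,np.radians(20)))]+[(m,56,(435,-327.2,np.radians(20))) for m in SH['trough'][0]],7,(315,235,395,320),'pics/ov6.png')
to([662.5,-222.2,280],20)"
```

```text
t 26.32 p [ 665.1 -216.2  290.4] yaw 19.77 gap 0.998 F [ 0.1  0.5 -0.2]
 shift now-axes [-4.4  4.9 10.3]  shift after-turn axes [-4.5  4.8 10.4]  turn [-0.62  0.44 -0.23]
[ 436.2 -327.9] 20.12 -58.01606750488281
t 26.37 p [ 664.5 -216.3  290.2] yaw 19.75 gap 0.998 F [-0.5  1.  -0.5]
 shift now-axes [-3.7  5.  10.2]  shift after-turn axes [-3.9  4.8 10.2]  turn [-0.66  0.48 -0.25]
```

View pics/ov6.png

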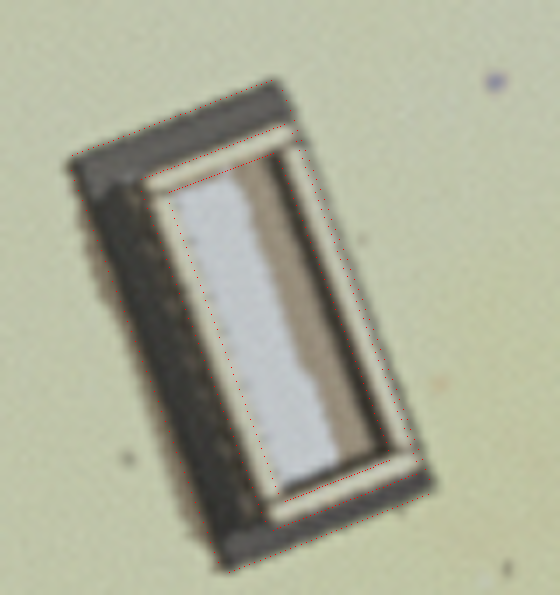

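View pics/top6.png

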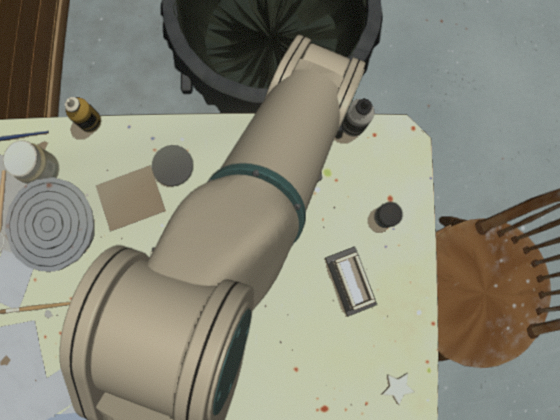

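The trough matches the ideal pose within about 1 mm and 0.2°. Now aligning on the vase.

Call:
send_rows --commands '[-2.5, 3, 4, -0.6, 0.5, -0.2, -1.5, 2, 5, 0, 0, 0, 0, 0, 0, 0, 0, 0]'

```text
t: 26.62
position: [659.7, -224.1, 279.7]
orientation: [-0.001, 0.985, 0.172, -0.002]
ft_force: [-1.2, 0.0, 0.3]
finger_gap: 0.997
```

```bash
python3 -c "
from h import *
to([662.5,-222.2,199],20)
im,d=robot.capture('side');cv2.imwrite('pics/side12.png',im[60:240,150:330,::-1].repeat(3,0).repeat(3,1)[:600])
to([662.5,-222.2,199],20)"
```

```text
t 26.62 p [ 659.7 -224.1  279.7] yaw 19.81 gap 0.997 F [-1.2  0.   0.3]
 shift now-axes [ 3.5 -0.7 80.6]  shift after-turn axes [ 3.3 -0.9 80.7]  turn [-0.11  0.2  -0.19]
t 26.67 p [ 659.8 -224.2  280.1] yaw 19.8 gap 0.998 F [-0.2 -0.   0.2]
 shift now-axes [ 3.5 -0.8 81.1]  shift after-turn axes [ 3.2 -1.  81.1]  turn [-0.1   0.19 -0.2 ]
```

View pics/side12.png

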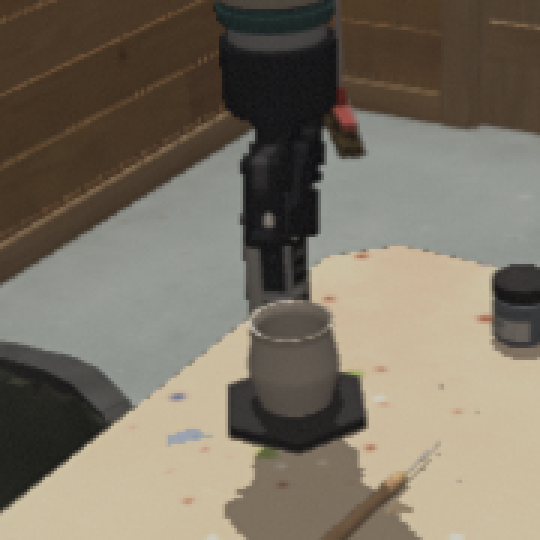

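Call:
send_rows --commands '[2, -0.5, 6, -0.1, 0.2, -0.2, 1.2, -0.4, 12, 0, 0, 0, 0, 0, 15, 0, 0, 0, 0, 0, 15, 0, 0, 0, 0, 0, 13, 0, 0, 0, 0, 0, 9, 0, 0, 0, 0, 0, 5, 0, 0, 0, 0, 0, 0, 0, 0, 0]'

```text
t: 27.33
position: [661.8, -223.4, 198.8]
orientation: [-0.0, 0.985, 0.172, 0.0]
ft_force: [-0.3, 0.6, -0.3]
finger_gap: 1.003
```

```bash
python3 -c "
from h import *
to([662.5,-222.2,199],20)"
```

```text
t 27.33 p [ 661.8 -223.4  198.8] yaw 19.83 gap 1.003 F [-0.3  0.6 -0.3]
 shift now-axes [ 1.1 -0.9 -0.2]  shift after-turn axes [ 1.1 -0.9 -0.2]  turn [-0.02 -0.03 -0.17]
```

Call:
send_rows --commands '[1, -0.8, 0, 0, 0, 0, 0, 0, 0, 0, 0, 0]'

```text
t: 27.5
position: [662.5, -222.3, 198.4]
orientation: [-0.0, 0.985, 0.172, 0.0]
ft_force: [-0.3, 0.0, 0.1]
finger_gap: 0.999
```

Call:
send_rows --commands '[0, 0, 0, 0, 0, 0, 0, 0, 0, 0, 0, 0, 0, 0, 0, 0, 0, 0, 0, 0, 0, 0, 0, 0, 0, 0, 0, 0, 0, 0, 0, 0, 0, 0, 0, 0]' --fingers 1

```text
t: 28.0
position: [663.8, -222.6, 202.0]
orientation: [0.001, 0.985, 0.172, 0.002]
ft_force: [0.1, 0.6, -1.5]
finger_gap: 0.751
```

Call:
send_rows --commands '[0, 0, -5, 0, 0, 0, 0, 0, -10, 0, 0, 0, 0, 0, -14, 0, 0, 0, 0, 0, -14, 0, 0, 0, 0, 0, -12, 0, 0, 0, 0, 0, -6, 0, 0, 0, 0, 0, 0, 0, 0, 0]'

```text
t: 28.58
position: [663.7, -222.8, 271.0]
orientation: [0.002, 0.985, 0.172, 0.003]
ft_force: [0.3, 0.2, -0.5]
finger_gap: 0.755
```

```bash
python3 -c "
from h import *
to([665.5,23.2,255],20)"
```

```text
t 28.58 p [ 663.7 -222.8  271. ] yaw 19.83 gap 0.755 F [ 0.3  0.2 -0.5]
 shift now-axes [  85.  -230.8   15.6]  shift after-turn axes [  85.8 -230.5   16. ]  turn [ 0.24 -0.36 -0.17]
```

Call:
send_rows --commands '[2, -6, 0, 0.2, -0.3, -0.2, 6, -16, 0, 0, 0, 0, 9, -24, 0, 0, 0, 0, 9.5, -26, 0, 0, 0, 0, 9.5, -26, 0, 0, 0, 0, 9.5, -26, 0, 0, 0, 0, 9.5, -26, 0, 0, 0, 0, 9.5, -26, 0, 0, 0, 0, 8, -22, 0, 0, 0, 0, 6, -16, 0, 0, 0, 0, 3, -8, 0, 0, 0, 0, 0, 0, 0, 0, 0, 0]'

```text
t: 29.58
position: [658.5, 41.2, 264.3]
orientation: [-0.005, 0.984, 0.178, -0.006]
ft_force: [-0.7, 0.5, -0.8]
finger_gap: 0.752
```

```bash
python3 -c "
from h import *
to([665.5,23.2,208],20)
im,d=robot.capture('side');cv2.imwrite('pics/side13.png',im[120:300,100:300,::-1].repeat(3,0).repeat(3,1)[:600])
im,d=robot.capture('top');cv2.imwrite('pics/top7.png',im[:,:,::-1])
to([665.5,23.2,208],20)"
```

```text
t 29.58 p [658.5  41.2 264.3] yaw 20.45 gap 0.752 F [-0.7  0.5 -0.8]
 shift now-axes [ 0.8 19.9 56. ]  shift after-turn axes [ 0.4 19.3 56.3]  turn [-0.67  0.55  0.45]
t 29.68 p [658.7  37.8 264.4] yaw 20.28 gap 0.758 F [-0.8 -0.  -1.2]
 shift now-axes [ 1.9 16.6 56.3]  shift after-turn axes [ 1.4 16.1 56.4]  turn [-0.54  0.57  0.27]
```

View pics/side13.png

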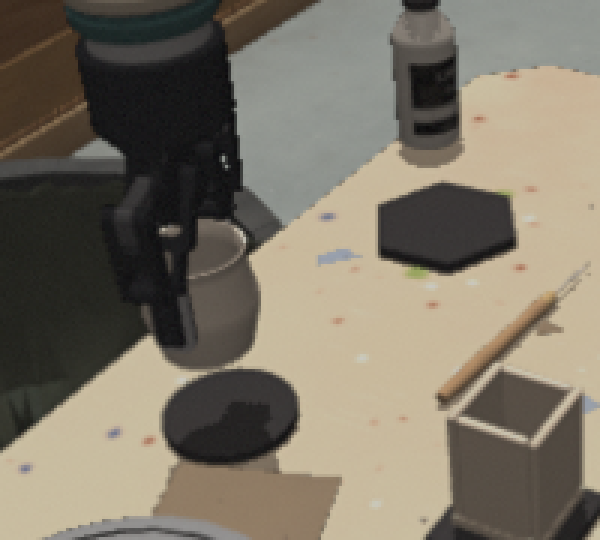

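Call:
send_rows --commands '[0.7, 6, 6, -0.5, 0.5, 0.2, 0.7, 6, 12, 0, 0, 0, 0, 3, 12, 0, 0, 0, 0, 0, 12, 0, 0, 0, 0, 0, 8, 0, 0, 0, 0, 0, 4, 0, 0, 0, 0, 0, 0, 0, 0, 0]'

```text
t: 30.27
position: [665.1, 11.0, 203.0]
orientation: [0.003, 0.986, 0.167, -0.002]
ft_force: [0.2, 0.8, -0.9]
finger_gap: 0.755
```

```bash
python3 -c "
from h import *
to([665.5,23.2,205],20)"
```

```text
t 30.27 p [665.1  11.  203. ] yaw 19.25 gap 0.755 F [ 0.2  0.8 -0.9]
 shift now-axes [  4.4 -11.3  -2.1]  shift after-turn axes [  4.6 -11.3  -2. ]  turn [ 0.36  0.29 -0.75]
```

Call:
send_rows --commands '[0, 0, -4, 0.4, 0.3, -0.7, 2, -4.5, -2, 0, 0, 0, 2, -4.5, 0, 0, 0, 0, 0.5, -1.5, 0, 0, 0, 0, 0, 0, 0, 0, 0, 0]'

```text
t: 30.68
position: [666.1, 24.2, 210.2]
orientation: [-0.001, 0.985, 0.174, 0.001]
ft_force: [0.4, -0.2, -1.5]
finger_gap: 0.751
```

```bash
python3 -c "
from ref import *
to([665.5,23.2,205],20)
c=Cam('top');im,d=robot.capture('top');im=im[:,:,::-1].copy();cv2.imwrite('pics/top8.png',im)
s=Cam('side');im2,d=robot.capture('side');im2=im2[:,:,::-1].copy()
p=pose()[1]
draw(c,im,[(circ(42),10,(665.5,23.2,0)),(circ(30.3),76+p[2]-201,(p[0],p[1],0))],6,(130,125,220,200),'pics/ov8.png')
draw(s,im2,[(circ(42),10,(665.5,23.2,0)),(circ(30.3),76+p[2]-201,(p[0],p[1],0))],5,(130,180,240,290),'pics/ov9.png')
to([665.5,23.2,205],20)"
```

```text
t 30.68 p [666.1  24.2 210.2] yaw 20.04 gap 0.751 F [ 0.4 -0.2 -1.5]
 shift now-axes [-0.9  0.7  5.2]  shift after-turn axes [-0.9  0.7  5.2]  turn [-0.12 -0.12  0.04]
t 30.78 p [666.1  23.8 210.1] yaw 20.03 gap 0.753 F [ 0.7 -0.3 -1.3]
 shift now-axes [-0.8  0.3  5.1]  shift after-turn axes [-0.8  0.3  5.1]  turn [-0.11 -0.11  0.03]
```

View pics/ov8.png

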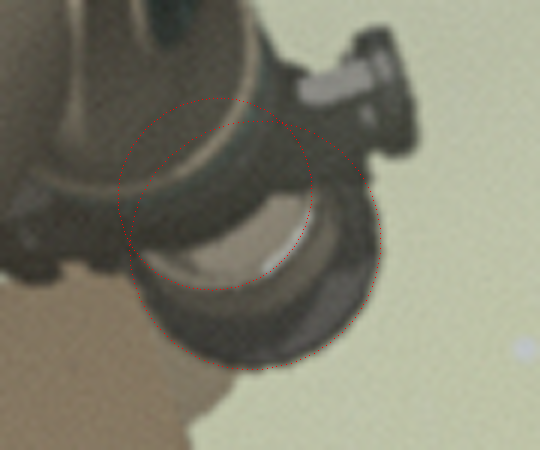

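View pics/ov9.png

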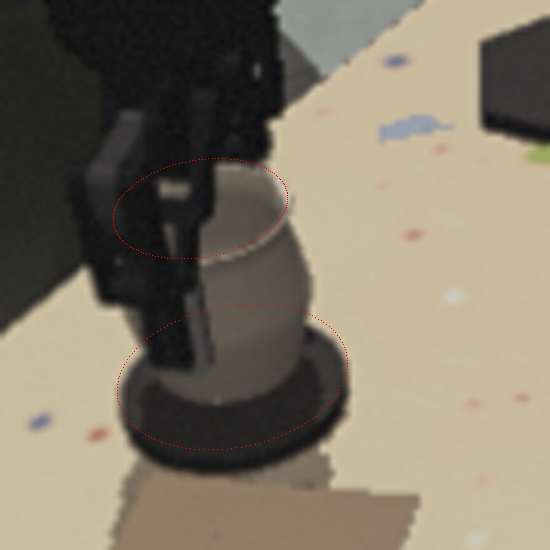

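The rim matches the TCP circle in the top view, so the vase is centred in the grip. Setting it down.

Call:
send_rows --commands '[-0.6, 0.3, 2, -0.1, -0.1, 0, -0.2, 0, 2, 0, 0, 0, 0, 0, 1.2, 0, 0, 0, 0, 0, 1, 0, 0, 0]'

```text
t: 31.12
position: [665.5, 23.1, 204.1]
orientation: [0.0, 0.985, 0.174, 0.0]
ft_force: [-0.6, 1.0, -1.0]
finger_gap: 0.753
```

Call:
send_rows --commands '[0, 0, 1, 0, 0, 0]'

```text
t: 31.2
position: [665.5, 22.9, 202.8]
orientation: [0.0, 0.985, 0.174, 0.0]
ft_force: [-0.9, 0.3, -0.8]
finger_gap: 0.757
```

Call:
send_rows --commands '[0, 0, 1, 0, 0, 0]'

```text
t: 31.28
position: [665.4, 22.8, 201.6]
orientation: [0.0, 0.985, 0.174, 0.0]
ft_force: [-0.4, -0.5, -1.0]
finger_gap: 0.756
```

Call:
send_rows --commands '[0, 0, 0.8, 0, 0, 0]'

```text
t: 31.37
position: [665.4, 22.7, 200.5]
orientation: [0.0, 0.985, 0.174, 0.0]
ft_force: [-0.7, -0.5, -1.2]
finger_gap: 0.753
```

Call:
send_rows --commands '[0, -0.3, 0.8, 0, 0, 0]'

```text
t: 31.45
position: [665.3, 22.6, 200.1]
orientation: [0.001, 0.985, 0.174, 0.0]
ft_force: [-3.1, -0.2, 10.0]
finger_gap: 0.752
```

Call:
send_rows --commands '[0, -0.2, 0.7, 0, 0, 0]'

```text
t: 31.53
position: [665.3, 22.6, 200.1]
orientation: [0.001, 0.985, 0.174, 0.0]
ft_force: [-2.0, -0.6, 6.1]
finger_gap: 0.752
```

Contact. Releasing, lifting, then moving clear for a final look.

Call:
send_rows --commands '[0, 0, 0, 0, 0, 0, 0, 0, 0, 0, 0, 0, 0, 0, 0, 0, 0, 0, 0, 0, 0, 0, 0, 0, 0, 0, 0, 0, 0, 0]' --fingers -1

```text
t: 31.95
position: [665.8, 22.5, 200.7]
orientation: [0.001, 0.985, 0.174, 0.001]
ft_force: [-0.4, 0.4, 0.2]
finger_gap: 1.0
```

Call:
send_rows --commands '[0, 0, -6, 0, 0, 0, 0, 0, -12, 0, 0, 0, 0, 0, -20, 0, 0, 0, 0, 0, -25, 0, 0, 0, 0, 0, -25, 0, 0, 0, 0, 0, -20, 0, 0, 0, 0, 0, 0, 0, 0, 0, -8, 22, 0, 0, 0, 0, -10, 28, 0, 0, 0, 0, -10, 28, 0, 0, 0, 0, -10, 28, 0, 0, 0, 0, -10, 28, 0, 0, 0, 0, -10, 28, 0, 0, 0, 0, -8, 20, 0, 0, 0, 0, 0, 0, 0, 0, 0, 0]'

```text
t: 33.2
position: [666.4, -174.5, 322.2]
orientation: [0.0, 0.984, 0.178, 0.004]
ft_force: [0.1, -0.7, 0.2]
finger_gap: 1.0
```

```bash
python3 -c "
from ref import *
to([665.5,23.2,300],20)
c=Cam('top');im,d=robot.capture('top');im=im[:,:,::-1].copy();cv2.imwrite('pics/top9.png',im)
s=Cam('side');im2,d=robot.capture('side');im2=im2[:,:,::-1].copy();cv2.imwrite('pics/side14.png',im2)
draw(c,im,[(circ(42),10,(665.5,23.2,0)),(circ(30.3),76,(665.5,23.2,0))],2.8,(120,120,400,330),'pics/ov10.png')"
```

```text
t 33.2 p [ 666.4 -174.5  322.2] yaw 20.48 gap 1.0 F [ 0.1 -0.7  0.2]
 shift now-axes [  68.2 -185.6   22.4]  shift after-turn axes [  66.8 -186.1   22.2]  turn [ 0.11 -0.43  0.48]
```

View pics/ov10.png

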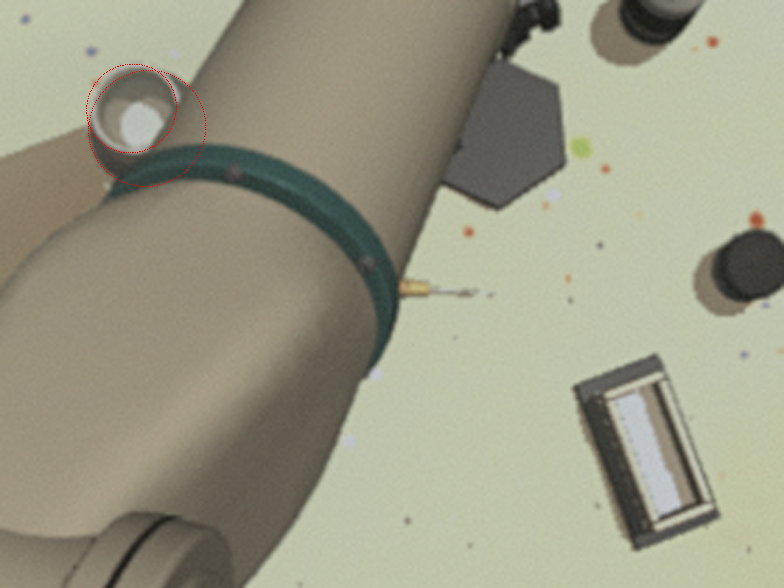

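View pics/side14.png

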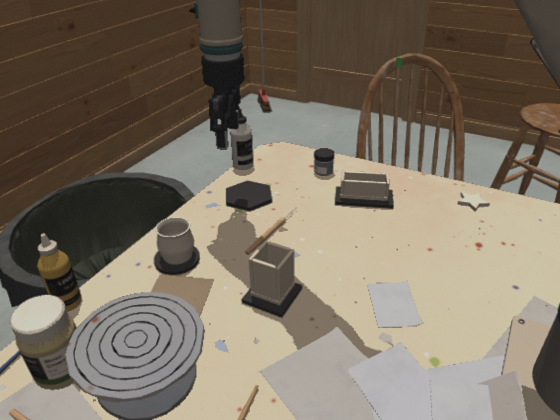

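Everything stands upright. The vase rim looks a couple of mm off the ideal circle, so I'll zoom in.

```bash
python3 -c "
from ref import *
im=cv2.imread('pics/top9.png');c=Cam('top')
draw(c,im,[(circ(42),10,(665.5,23.2,0)),(circ(30.3),76,(665.5,23.2,0))],9,(145,135,205,195),'pics/v.png')"
```

```text
(no output)
```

View pics/v.png

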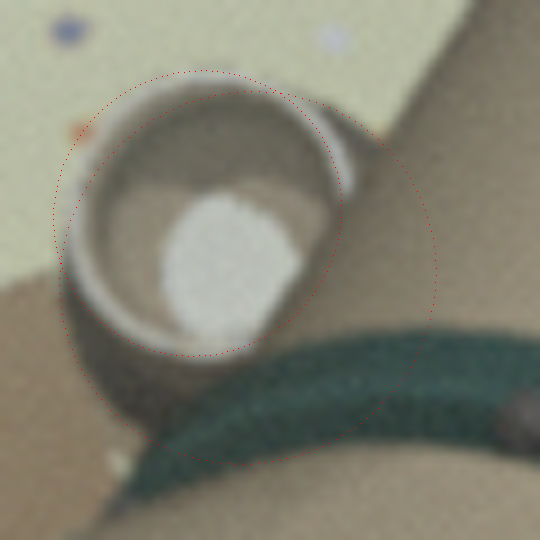

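The zoom puts the vase rim centre about 2.5 mm toward −y of the ideal. There's ample time, so I'll move the arm aside for a clean view and decide.

```bash
python3 -c "
from h import *
to([480,-480,330])"
```

```text
t 33.3 p [ 667.1 -169.4  321.9] yaw 20.72 gap 1.001 F [-0.2 -0.9  0.2]
 shift now-axes [-284.8  224.3  -11.2]  shift after-turn axes [-284.9  224.3   -8.1]  turn [-0.14 -0.52  0.  ]
```

Call:
send_rows --commands '[-10, 8, -2, 0, 0, 0, -24, 19, -2, 0, 0, 0, -28, 22, -2, 0, 0, 0, -28, 22, -2, 0, 0, 0, -28, 22, -2, 0, 0, 0, -28, 22, -1, 0, 0, 0, -28, 22, -1, 0, 0, 0, -28, 22, -1, 0, 0, 0, -28, 22, -1, 0, 0, 0, -24, 18, -1, 0, 0, 0, -14, 10, 0, 0, 0, 0, -6, 4, 0, 0, 0, 0, 0, 0, 0, 0, 0, 0]'

```text
t: 34.38
position: [488.1, -459.9, 332.0]
orientation: [-0.009, 0.98, 0.198, 0.006]
ft_force: [0.3, 1.3, -0.2]
finger_gap: 1.006
```

```bash
python3 -c "
from ref import *
c=Cam('top');im,d=robot.capture('top');im=im[:,:,::-1].copy();cv2.imwrite('pics/top10.png',im)
im2,d=robot.capture('side');im2=im2[:,:,::-1].copy();cv2.imwrite('pics/side15.png',im2)
to([480,-480,330])
for n,t in dict(round=(665.5,23.2,0),square=(466.1,22.1,.007),beaker=(466,21.5,.007)).items():
    x,f=refine(c,im,n,t);print(n,x[:2].round(1),np.degrees(x[2]).round(2))
SH['rim']=([circ(30.5),circ(27)],76)
for r in (29.5,30.5,31.5):
  SH['rim']=([circ(r),circ(r-4)],76); x,f=refine(c,im,'rim',(665,22,0));print('rim',r,x[:2].round(1),f)
a=cv2.resize(im[135:195,145:205],(540,540),interpolation=cv2.INTER_CUBIC);cv2.imwrite('pics/v2.png',a)
a=cv2.resize(im2[205:285,140:215],(600,640),interpolation=cv2.INTER_CUBIC)[:600];cv2.imwrite('pics/v3.png',a)"
```

```text
t 34.48 p [ 490.1 -457.5  331.9] yaw 23.06 gap 1.0 F [ 0.6  0.1 -0.9]
 shift now-axes [-18.1  16.8   1.3]  shift after-turn axes [-18.1  16.7   1.9]  turn [-0.94 -0.98  0.01]
round [665.8  23.3] 5.28
square [465.9  21.3] 1.11
beaker [465.8  21.1] 1.4
rim 29.5 [664.1  19.5] -41.98139190673828
rim 30.5 [664.6  19.9] -43.81024169921875
rim 31.5 [665.7  20.7] -39.864566802978516
```

View pics/v2.png

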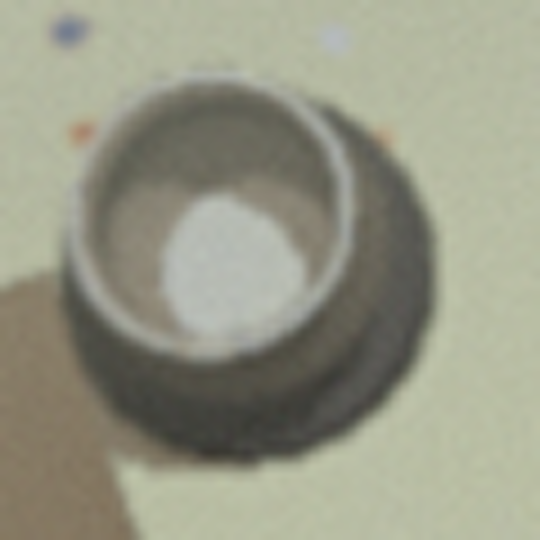

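View pics/v3.png

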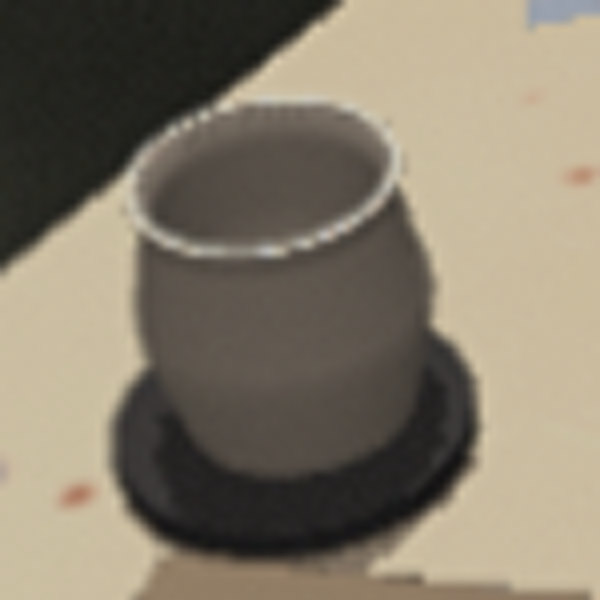

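```bash
cat > ov.py <<'E'
from ref import *
from scipy.optimize import minimize
s=Cam('side');im2=cv2.imread('pics/side15.png')
# fit bat silhouette shift on side view: convex hull of z=0 and z=10 circles, visible lower arc & sides
hsv=cv2.cvtColor(im2,cv2.COLOR_BGR2GRAY)
B=(665.6,23.2,0)
pts=np.vstack([s.proj(W(circ(42),B,z)) for z in(0,10)]).astype(np.float32)
h=cv2.convexHull(pts)[:,0]; print("pred hull u",h[:,0].min(),h[:,0].max(),"vmax",h[:,1].max())
print("seen  hull u",140+112/8,140+477/8,"vmax",205+555/8)
du=(140+112/8+140+477/8)/2-(h[:,0].min()+h[:,0].max())/2; dv=205+555/8-h[:,1].max(); print(du,dv)
for k,y in (('a',23.2),('b',20.5)):
    o=cv2.resize(im2[205:285,140:215],(600,640),interpolation=cv2.INTER_CUBIC)
    for r,z,t in ((42,10,B),(42,0,B),(27,10,(665.2,y,0)),(30.5,76,(665.2,y,0)),(33.5,47,(665.2,y,0))):
        for u,v in s.proj(W(circ(r),t,z))+[du,dv]: cv2.circle(o,(int((u+.5-140)*8),int((v+.5-205)*8)),1,(0,0,255),-1)
    cv2.imwrite(f'pics/h{k}.png',o[:600])
a=np.hstack([cv2.imread('pics/ha.png'),cv2.imread('pics/hb.png')]);cv2.imwrite('pics/hab.png',cv2.resize(a,(800,400),interpolation=cv2.INTER_AREA))
E
python3 ov.py
```

```text
pred hull u 152.88243 199.55032 vmax 273.7302
seen  hull u 154.0 199.625 vmax 274.375
0.5961304 0.6448059
```

View pics/hab.png

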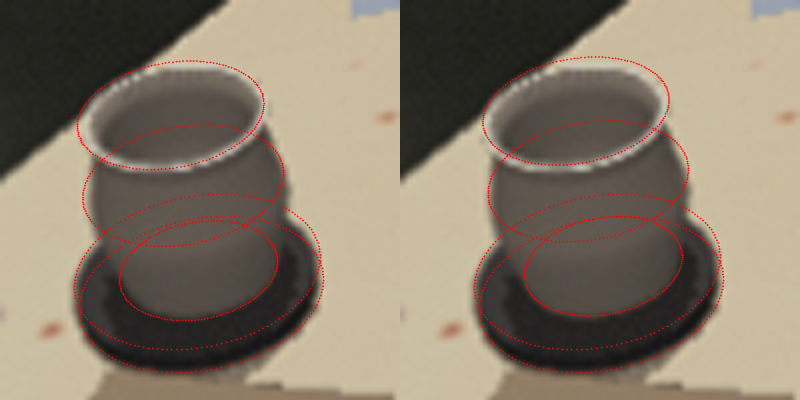

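Both views put the vase 2–3 mm short in +y: the top rim fit gives y≈20.3 against the bat's 23.3, and the side view gives about 2 mm. There's time, so I'll regrasp and shift it.

```bash
python3 -c "
from h import *
to([665.5,22.5,300],20)"
```

```text
t 34.48 p [ 490.1 -457.5  331.9] yaw 23.06 gap 1.0 F [ 0.6  0.1 -0.9]
 shift now-axes [ 348.9 -372.3   44. ]  shift after-turn axes [ 329.  -391.1   31.9]  turn [-0.97 -0.95  3.07]
```

Call:
send_rows --commands '[0, 0, 0, -1, -1, 3, 6, -7, 1, 0, 0, 0, 13, -16, 1, 0, 0, 0, 20, -23, 1, 0, 0, 0, 21, -25, 1, 0, 0, 0, 21, -25, 1, 0, 0, 0, 21, -25, 1, 0, 0, 0, 21, -25, 1, 0, 0, 0, 21, -25, 1, 0, 0, 0, 21, -25, 1, 0, 0, 0, 21, -25, 1, 0, 0, 0, 21, -25, 1, 0, 0, 0, 21, -25, 1, 0, 0, 0, 21, -25, 1, 0, 0, 0, 21, -25, 1, 0, 0, 0, 20, -23, 1, 0, 0, 0, 15, -17, 1, 0, 0, 0, 9, -10, 0, 0, 0, 0, 4, -4, 0, 0, 0, 0, 0, 0, 0, 0, 0, 0]'

```text
t: 36.15
position: [656.2, 99.2, 319.4]
orientation: [-0.021, 0.975, 0.223, 0.003]
ft_force: [-0.4, 1.0, 1.9]
finger_gap: 0.999
```

```bash
python3 -c "
from h import *
to([665.5,22.5,280],20)"
```

```text
t 36.15 p [656.2  99.2 319.4] yaw 25.71 gap 0.999 F [-0.4  1.   1.9]
 shift now-axes [-25.5  74.6  36.1]  shift after-turn axes [-17.5  75.2  39.4]  turn [-2.31 -0.78  5.73]
```

Call:
send_rows --commands '[0, 0, 0, -2.3, -0.8, 5.7, 0, 0, 0, 0, 0, 0]'

```text
t: 36.32
position: [654.8, 101.7, 319.1]
orientation: [-0.001, 0.985, 0.175, -0.001]
ft_force: [-0.4, -0.6, -0.6]
finger_gap: 1.004
```

```bash
python3 -c "
from h import *
to([665.5,22.5,280],20)"
```

```text
t 36.32 p [654.8 101.7 319.1] yaw 20.14 gap 1.004 F [-0.4 -0.6 -0.6]
 shift now-axes [-17.2  78.1  39. ]  shift after-turn axes [-17.1  78.   39.1]  turn [-0.09  0.11  0.14]
```

Call:
send_rows --commands '[-2, 8, 4, 0, 0, 0, -3, 14, 6, 0, 0, 0, -4, 17, 8, 0, 0, 0, -4, 17, 8, 0, 0, 0, -2.5, 12, 7, 0, 0, 0, -1, 5, 4, 0, 0, 0, 0, 0, 0, 0, 0, 0]'

```text
t: 36.9
position: [663.0, 11.4, 278.6]
orientation: [-0.0, 0.984, 0.177, -0.002]
ft_force: [-0.3, 0.5, 0.8]
finger_gap: 0.999
```

```bash
python3 -c "
from h import *
to([665.5,22.5,280],20)"
```

```text
t 36.9 p [663.   11.4 278.6] yaw 20.36 gap 0.999 F [-0.3  0.5  0.8]
 shift now-axes [ 6.2 -9.5 -1.4]  shift after-turn axes [ 6.1 -9.5 -1.4]  turn [-0.07  0.26  0.36]
```

Call:
send_rows --commands '[3, -5, 0, 0, 0.2, 0.3, 2.5, -4, 0, 0, 0, 0, 0, 0, 0, 0, 0, 0]'

```text
t: 37.15
position: [664.9, 19.7, 278.4]
orientation: [-0.001, 0.985, 0.172, -0.001]
ft_force: [0.7, 0.1, 0.2]
finger_gap: 0.999
```

```bash
python3 -c "
from h import *
to([665.5,22.5,199],20)
im,d=robot.capture('side');cv2.imwrite('pics/side16.png',im[120:300,100:300,::-1].repeat(3,0).repeat(3,1)[:600])
to([665.5,22.5,199],20)"
```

```text
t 37.15 p [664.9  19.7 278.4] yaw 19.83 gap 0.999 F [0.7 0.1 0.2]
 shift now-axes [ 1.6 -2.2 79.4]  shift after-turn axes [ 1.5 -2.4 79.4]  turn [-0.13  0.07 -0.17]
t 37.2 p [664.8  19.7 278.5] yaw 19.86 gap 0.997 F [ 0.1 -0.3  0.1]
 shift now-axes [ 1.7 -2.3 79.5]  shift after-turn axes [ 1.6 -2.4 79.5]  turn [-0.12  0.07 -0.14]
```

View pics/side16.png

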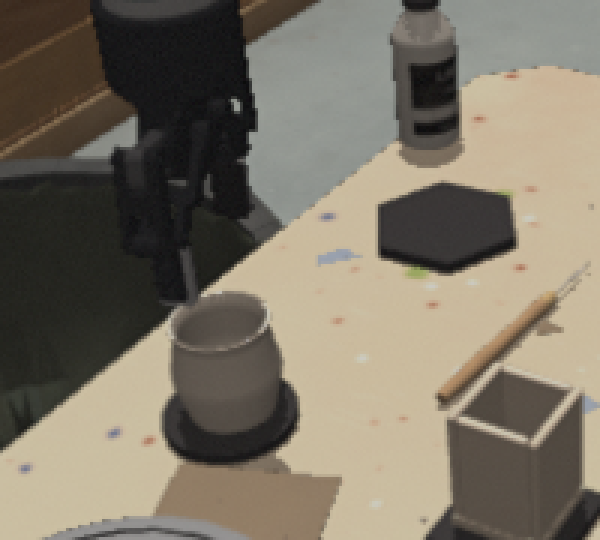

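Call:
send_rows --commands '[1, -1.3, 6, -0.1, 0, -0.1, 0.6, -1, 12, 0, 0, 0, 0, 0, 15, 0, 0, 0, 0, 0, 15, 0, 0, 0, 0, 0, 13, 0, 0, 0, 0, 0, 9, 0, 0, 0, 0, 0, 4, 0, 0, 0, 0, 0, 0, 0, 0, 0]'

```text
t: 37.87
position: [665.7, 29.8, 198.2]
orientation: [-0.001, 0.984, 0.178, 0.001]
ft_force: [-0.6, -0.3, -0.2]
finger_gap: 1.003
```

```bash
python3 -c "
from h import *
to([665.5,22.5,199],20)"
```

```text
t 37.87 p [665.7  29.8 198.2] yaw 20.54 gap 1.003 F [-0.6 -0.3 -0.2]
 shift now-axes [-2.7  6.7 -0.8]  shift after-turn axes [-2.7  6.8 -0.8]  turn [-0.13 -0.08  0.54]
```

Call:
send_rows --commands '[-1.2, 3.2, 0, -0.1, 0, 0.5, -1.2, 2.8, 0, 0, 0, 0, 0, 0, 0, 0, 0, 0]'

```text
t: 38.12
position: [665.8, 22.9, 198.5]
orientation: [-0.0, 0.985, 0.174, 0.001]
ft_force: [0.0, -0.6, -0.1]
finger_gap: 0.998
```

```bash
python3 -c "
from h import *
to([665.5,22.5,199],20)"
```

```text
t 38.12 p [665.8  22.9 198.5] yaw 20.01 gap 0.998 F [ 0.  -0.6 -0.1]
 shift now-axes [-0.4  0.2 -0.5]  shift after-turn axes [-0.4  0.2 -0.5]  turn [ 0.   -0.11  0.01]
```

Call:
send_rows --commands '[0, 0, 0, 0, 0, 0, 0, 0, 0, 0, 0, 0, 0, 0, 0, 0, 0, 0, 0, 0, 0, 0, 0, 0, 0, 0, 0, 0, 0, 0, 0, 0, 0, 0, 0, 0]' --fingers 1

```text
t: 38.62
position: [666.8, 22.0, 201.7]
orientation: [0.0, 0.985, 0.173, 0.003]
ft_force: [-0.4, 0.4, -0.1]
finger_gap: 0.752
```

Call:
send_rows --commands '[0, 0, -2, 0, 0, 0, 0, 0, -3, 0, 0, 0, 0, 0, -3, 0, 0, 0, 0, 0, 0, 0, 0, 0]'

```text
t: 38.95
position: [666.6, 22.1, 209.9]
orientation: [0.0, 0.985, 0.173, 0.003]
ft_force: [0.7, -0.5, -0.8]
finger_gap: 0.756
```

```bash
python3 -c "
from h import *
to([665.9,25.2,205],20)"
```

```text
t 38.95 p [666.6  22.1 209.9] yaw 19.94 gap 0.756 F [ 0.7 -0.5 -0.8]
 shift now-axes [ 0.4 -3.2  4.9]  shift after-turn axes [ 0.4 -3.1  4.9]  turn [ 0.07 -0.32 -0.06]
```

Call:
send_rows --commands '[0.2, -1.5, 0, 0, -0.3, 0, 0.2, -1.5, 0, 0, 0, 0, 0, 0, 0, 0, 0, 0]'

```text
t: 39.2
position: [665.9, 25.4, 210.3]
orientation: [0.001, 0.985, 0.173, 0.0]
ft_force: [0.1, 0.6, -1.1]
finger_gap: 0.754
```

```bash
python3 -c "
from ref import *
to([665.9,25.2,205],20)
c=Cam('top');im,d=robot.capture('top');im=im[:,:,::-1].copy()
draw(c,im,[(circ(42),10,(665.7,23.3,0)),(circ(30.5),84,(665.7,23.3,0))],8,(138,130,213,200),'pics/ov11.png')
to([665.9,25.2,205],20)"
```

```text
t 39.2 p [665.9  25.4 210.3] yaw 19.94 gap 0.754 F [ 0.1  0.6 -1.1]
 shift now-axes [-0.1  0.1  5.3]  shift after-turn axes [-0.1  0.2  5.3]  turn [ 0.07 -0.02 -0.06]
t 39.25 p [666.   25.3 210.3] yaw 19.94 gap 0.757 F [ 0.4  0.1 -0.2]
 shift now-axes [-0.1  0.1  5.3]  shift after-turn axes [-0.1  0.1  5.3]  turn [ 0.07 -0.02 -0.06]
```

View pics/ov11.png

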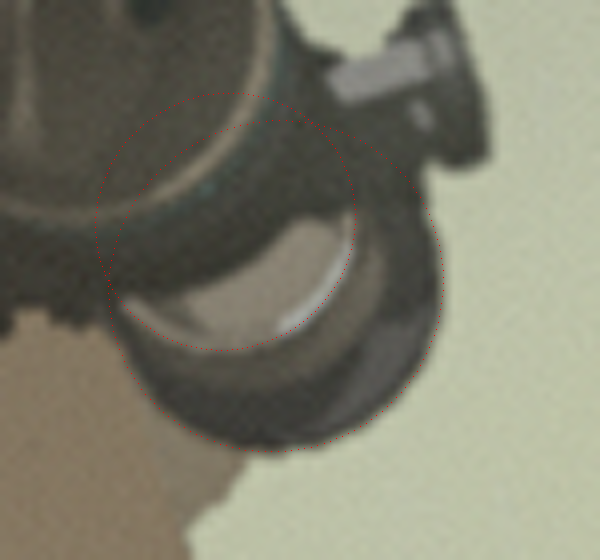

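The rim now lies on the ideal circle. Setting it down.

Call:
send_rows --commands '[0, 0, 2, 0, 0, 0, 0, 0, 2, 0, 0, 0, 0, 0, 1.2, 0, 0, 0, 0, 0, 1, 0, 0, 0]'

```text
t: 39.58
position: [665.9, 25.4, 203.4]
orientation: [0.001, 0.985, 0.173, 0.0]
ft_force: [1.1, -0.1, -0.5]
finger_gap: 0.757
```

Call:
send_rows --commands '[0, 0, 1, 0, 0, 0]'

```text
t: 39.67
position: [665.9, 25.3, 202.1]
orientation: [0.001, 0.985, 0.173, 0.0]
ft_force: [-0.1, 0.0, -0.0]
finger_gap: 0.755
```

Call:
send_rows --commands '[0, 0, 1, 0, 0, 0]'

```text
t: 39.75
position: [665.8, 25.2, 200.8]
orientation: [0.001, 0.985, 0.173, -0.0]
ft_force: [-0.4, -0.3, -1.1]
finger_gap: 0.754
```

Call:
send_rows --commands '[0, 0, 0.8, 0, 0, 0]'

```text
t: 39.83
position: [665.7, 25.2, 200.3]
orientation: [0.001, 0.985, 0.173, -0.0]
ft_force: [-3.4, 0.2, 10.0]
finger_gap: 0.753
```

Call:
send_rows --commands '[0, 0, 0.8, 0, 0, 0]'

```text
t: 39.92
position: [665.8, 25.2, 200.3]
orientation: [0.0, 0.985, 0.173, -0.0]
ft_force: [-2.5, 0.9, 7.6]
finger_gap: 0.757
```

Call:
send_rows --commands '[0, 0, 0, 0, 0, 0, 0, 0, 0, 0, 0, 0, 0, 0, 0, 0, 0, 0, 0, 0, 0, 0, 0, 0, 0, 0, 0, 0, 0, 0]' --fingers -1

```text
t: 40.33
position: [666.3, 25.0, 200.9]
orientation: [0.001, 0.985, 0.173, 0.001]
ft_force: [-0.5, -0.6, -0.3]
finger_gap: 0.999
```

Call:
send_rows --commands '[0, 0, -6, 0, 0, 0, 0, 0, -12, 0, 0, 0, 0, 0, -20, 0, 0, 0, 0, 0, -25, 0, 0, 0, 0, 0, -25, 0, 0, 0, 0, 0, -20, 0, 0, 0, 0, 0, 0, 0, 0, 0]'

```text
t: 40.92
position: [665.8, 24.8, 316.6]
orientation: [0.001, 0.985, 0.173, -0.0]
ft_force: [1.2, -0.5, 0.7]
finger_gap: 0.997
```

Call:
send_rows --commands '[-7, 8, -1, 0, 0, 0, -16, 18, -1, 0, 0, 0, -18, 20, -1, 0, 0, 0, -18, 20, -1, 0, 0, 0, -18, 20, -1, 0, 0, 0, -18, 20, -1, 0, 0, 0, -18, 20, -1, 0, 0, 0, -18, 20, -1, 0, 0, 0, -18, 20, -1, 0, 0, 0, -18, 20, -1, 0, 0, 0, -18, 20, -1, 0, 0, 0, -18, 20, -1, 0, 0, 0, -18, 20, -1, 0, 0, 0, -18, 20, 0, 0, 0, 0, -18, 20, 0, 0, 0, 0, -16, 18, 0, 0, 0, 0, -10, 12, 0, 0, 0, 0, -5, 6, 0, 0, 0, 0, 0, 0, 0, 0, 0, 0, 0, 0, 0, 0, 0, 0]'

```text
t: 42.58
position: [479.8, -402.8, 323.6]
orientation: [-0.003, 0.985, 0.17, -0.01]
ft_force: [0.3, -0.1, -0.7]
finger_gap: 0.998
```

```bash
python3 -c "
from ref import *
c=Cam('top');im,d=robot.capture('top');im=im[:,:,::-1].copy();cv2.imwrite('pics/top12.png',im)
im2,d=robot.capture('side');im2=im2[:,:,::-1].copy();cv2.imwrite('pics/side17.png',im2)
to([480,-480,330])
SH['rim']=([circ(30.5),circ(26.5)],76)
for n,t in dict(rim=(665.7,22.5,0),beaker=(466,21.5,.02),trough=(435.3,-327.3,np.radians(20))).items():
    x,f=refine(c,im,n,t);print(n,x[:2].round(1),np.degrees(x[2]).round(2))
draw(c,im,[(circ(42),10,(665.6,23.3,0)),(circ(30.5),76,(665.6,23.3,0))],2.8,(120,120,400,330),'pics/ov12.png')"
```

```text
t 42.68 p [ 480.6 -401.8  323.7] yaw 19.65 gap 1.003 F [-0.  1. -0.]
 shift now-axes [-26.9  73.4  -6.6]  shift after-turn axes [-26.8  73.4  -6.3]  turn [-0.6   1.07 -0.01]
rim [663.7  21.9] 3.39
beaker [465.8  21.1] 1.23
trough [ 436.5 -329.3] 20.42
```

View pics/ov12.png

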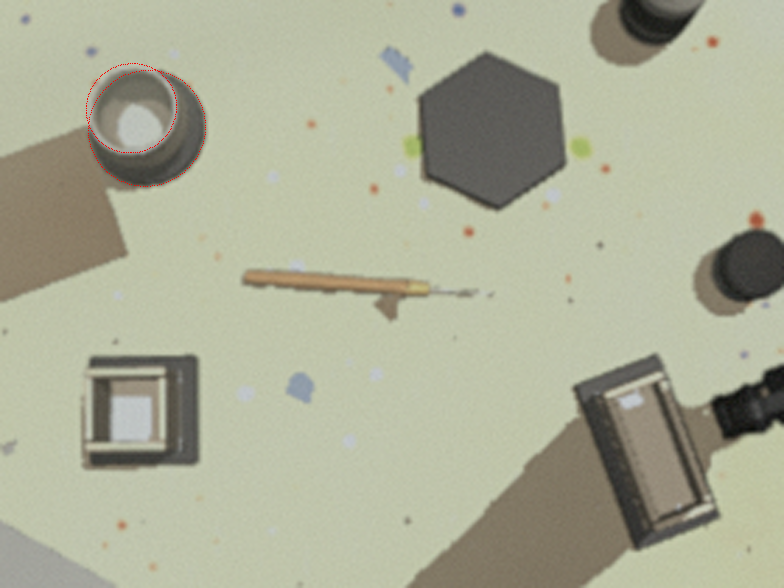

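View pics/side17.png

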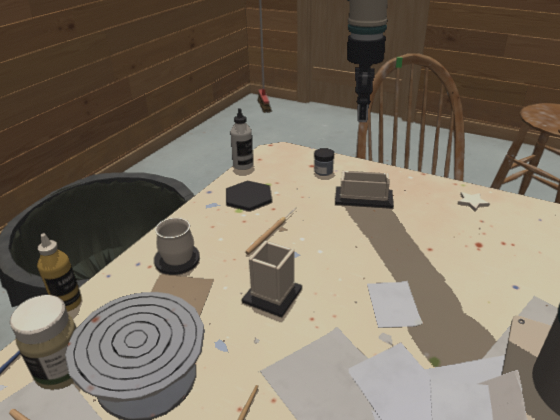

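The final views show all pieces upright on their own bats and nothing touching the robot. The needle and pot are at the same pixels as at the start. Handing in.

```bash
python3 -c "
from station import robot
print(robot.sign_off())"
```

```text
the job is handed in; nothing more can be done
None
```

I moved all three pieces onto their own bats and handed the job in at about 42.7 s. First I set the vase on the hex bat and let it go. Then the beaker went to the square bat, the trough to the oblong bat, and the vase on to the round bat. Each piece was lowered in steps of about 1 mm until it touched; the peak contact force was about 25 N, on the beaker.

**Vase correction:** after the first placing, both cameras showed the vase 2–3 mm off centre, so I regrasped it and shifted it about 3 mm.

**Last checks from the top camera:**

| Piece | Off centre | Out of square |
|---|---|---|
| Beaker | about 1 mm | about 1° |
| Trough | about 1 mm | about 0.2° |
| Vase | about 1.5–2.5 mm | round, so not applicable |

- **Scene:** all pieces stand upright, the glaze pot and needle tool look unmoved, and the gripper was open and clear of everything.
- **Disagreements:** near the round bat the camera and the robot's own position differ by about 2–3 mm, so I trusted the vase and bat as seen together in the pictures. The last automatic trough fit read 2–3 mm off, but the gripper's shadow lay across the trough and nothing had touched it since the good reading.

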